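# Right plaque on the right easel

## Robot

A 6-joint arm with a two-finger parallel gripper is mounted at the origin on the work surface. World frame = base frame: x ahead of the robot, y to its left, z up, the work surface at z = 0. Lengths are in mm, angles in rad, forces in N, time in s.
With the tool pointing down it reaches from about 300 to 875 mm from the base axis. Payload 6.4 kg.
Tool frame: the origin (TCP) lies midway between the tips of the shut fingers; the grasp point (between the pads) lies 19 mm behind it (bot.pinch_z is the distance from the TCP to the grasp point, in mm); y points along the fingers, x is the direction in which the jaws open and shut, and the axes are right-handed (so a half turn about y gives the same grasp; the last joint's range is limited). The gripper opens to 85 mm and grips with 20 to 120 N. Pads are 22 mm wide; open, the fingers measure 114 mm over their backs; the gripper's body (76 mm by 85 mm) begins 54 mm behind the grasp point. The pads swing forward as they close: fully open they stand 13 mm farther back than shut.
Start: joints at [1.007, 0.181, 1.607, -0, 1.354, -0.206], TCP at [201.363, 538.604, 231.288] pointing down, gripper open.
Joint ranges: [-2.99, 2.99], [-0.89, 2.07], [0.3, 2.58], [-1.14, 4.28], [0, 2.63], [-3.12, 3.12]. Speed limits (rad/s): [2.57, 2.57, 3.01, 3.14, 3.14, 3.14].

## Interface

Orientations are given as a 3x3 rotation matrix whose columns are the frame's x, y, z axes.
In Python, from rig import telemetry, vision, workorder, bot gives the robot as it stands. The module is installed in compiled form; this text tells all that it offers.
- The arm moves only by the tool send_rows, never from a script. Its argument "targets" is one flat list of numbers, 5 for each row, row after row: the shift along the tool's x, y, z in m, then the turn about the tool's y in rad, then the gripper's target within -1 to 1 (shut at 1, half-way at 0, fully open at -1). In form: [x, y, z, yaw, claw, x, y, z, yaw, claw, ...]. A call has exactly 10 rows; each row is the pose to reach, as a shift and turn from the pose commanded when the call began, along the tool's axes at that moment; what a row does not reach only later rows make up. A row lasts 1/12 s, in which the tool goes at most 41.7 mm and 7.16 degrees, less where a joint would pass 70% of its speed; a pose out of reach is approached as far as the arm can. A call with a gripper value outside its range is refused whole. The fingers move at their own pace and stop on an object; "grip_force" is the grip in N (left out, the last holds). Time passes only in rows, so rows that repeat a pose let the fingers close, or fill a call up. It gives the time, the measured TCP pose, the force and the opening at its end, in the units of the state.
- telemetry.get_state(): the state, without advancing time (a new reading comes with each control period).
- vision.get_image(name): name is "side" or "top" or "wrist"; returns the picture (420x560x3 uint8, red, green, blue); there is no depth.
- vision.camera_info(name): a dict with "fx", "fy", "cx", "cy" (pixels), "xyz" and "orientation" of the camera in the world. Camera axes: x right, y up, looking along -z (the intrinsics and any distortion apply to the point x, -y, -z); pixel columns grow to the right and rows downward; lengths in mm; the calibration is good to about 2 mm. A picture is of the moment at which its call begins: read the wrist's pose just before it. camera_info takes no time and is no camera call; for the wrist camera it gives the pose at the moment of the call.
- workorder.job_done(): hands the job in, once; it reports no verdict.
The state is a dict: "time_s": time; "joints": joint angles; "joint_velocities": joint speeds; "tau": joint torques, N m; "tool_pos": TCP position; "eef_rot": TCP orientation; "ft_force": force on the tool from outside, world axes, zero at the start; "wrist_torque": the same for the moment, N m; "width": finger opening in mm.
Only numpy, scipy, OpenCV 4.12 (cv2) and the standard library are available. Lean on these libraries where they do the work, as an engineer would, in place of code of your own. Each camera call takes 0.05 s, during which the arm holds its last target.

## Task

The small plaque has been stood on the large easel by mistake: move it to the small easel, and take the large plaque out of the drying rack and stand it on the large easel in its stead. Each plaque must end standing on its bottom edge in the middle of its easel's ledge, square to it and leaning against the back-rest (either face may show). Do not knock or shift the two drying plaques, the bottle or the pot of brushes, and do not let either plaque fall onto the desk.

Things in the scene. Friction and masses are not known exactly. Their poses are not given: they have to be found in the camera images.
- small_plaque_center (a point): The small plaque: a plain wooden board 75 mm wide (its y), 100 mm tall (its z) and 12 mm thick (its x), about 70 g, the same on both faces (paper panel with paper scrolls). It starts standing on the large easel, leaning on its back-rest, up to 12 mm off the middle of the ledge. This point is its centre, 50 mm above its bottom edge; its z axis points from bottom edge to top edge.
- small_plaque_foot (a point): Middle of the small plaque's bottom edge (same axes as its centre point).
- large_plaque_center (a point): The large plaque: the same kind of wooden board, 130 mm wide (its y), 115 mm tall (its z), 12 mm thick (its x), about 140 g, the same on both faces. It starts standing upright in one of the three slots of the rack (which one varies). This point is its centre, 57.5 mm above its bottom edge; z points to its top edge.
- large_plaque_foot (a point): Middle of the large plaque's bottom edge (same axes as its centre point).
- drying_a_center (a point): One of two smaller plaques (90 mm wide, 90 mm tall, 12 mm thick) still drying upright in the other two slots of the rack; leave it there. This point is its centre, 45 mm above its bottom edge.
- drying_b_center (a point): The second drying plaque, the same size; leave it there. This point is its centre, 45 mm above its bottom edge.
- large_easel: Large easel, wooden, fixed to the desk: a base 130 x 95 x 12 mm, a post, and a narrow ledge 105 mm wide with a back-rest of that width. Origin: on the desk under the seat point; its x axis points to the side the easel faces (to the front of the ledge), y runs along the ledge, z up.
- large_easel_seat (a point): Seat point of the large easel, 50 mm above the desk: on the ledge's surface, midway along it, 8 mm in front of the back-rest. The back-rest leans back 0.32 rad from vertical (its upper end towards -x of the easel) and reaches 60 mm up along its slope; the ledge is at right angles to it and 22 mm deep, from the back-rest to a front lip that stands 6 mm above the ledge. Same axes as the easel (upright, not leaning).
- small_easel: Small easel, the same kind, fixed to the desk: base 130 x 54 x 12 mm, ledge and back-rest 60 mm wide. Origin: on the desk under the seat point; x points to the side it faces, y along the ledge, z up.
- small_easel_seat (a point): Seat point of the small easel, 85 mm above the desk: on the ledge's surface, midway along it, 8 mm in front of the back-rest. Back-rest leaning back 0.32 rad like the other and 42 mm long up its slope; ledge 22 mm deep, lip 6 mm high. Same axes as the easel (upright).
- rack: Drying rack, wooden, fixed to the desk: base 180 (its x) x 100 (its y) x 12 mm with three slots along its y at x = -60, 0 and +60 mm; each slot is 16 mm wide between two ribs that reach 33 mm above the desk, its floor 12 mm above the desk. Plaques stand in it with their thickness along the rack's x, so 48 mm of free space lies between neighbours. Origin: centre of its underside.
- bottle: Drinking bottle, clear with a yellow cap, 64 mm across, 170 mm tall, standing on the desk; origin at the centre of its underside. Leave it alone.
- brush_pot: White ceramic pot, 72 mm across, 90 mm tall, with three brushes reaching about 190 mm high; origin at the centre of its underside. Leave it alone.
There are look-alikes about, which are no part of the job. What is shaped like the part that bears large_plaque_center but purple is not meant.

How it is judged (in metres and radians):
At the end, for the whole second after the job is handed in: Each plaque at rest on its own easel: foot middle within 15 mm of the seat along the ledge, 12 mm behind to 14 mm before it, 7 mm below to 9 mm above; leaning back 0.2 to 0.55 rad, top to the back-rest, square within 0.2 rad. Drying plaques, bottle and pot within 15 mm of their start (x of small_plaque_foot in the frame of small_easel_seat between -0.012 and 0.014 m and y of small_plaque_foot in the frame of small_easel_seat between -0.015 and 0.015 m and z of small_plaque_foot in the frame of small_easel_seat between -0.007 and 0.009 m and angle between small_plaque_foot's own z axis and vertical between 0.2 and 0.55 rad and angle between the y axis of small_plaque_foot and the y axis of small_easel_seat, either way round below 0.2 rad and x of small_plaque_center in the frame of small_easel_seat below 0 m and linear speed of each of small_plaque, large_plaque below 0.02 m/s and x of large_plaque_foot in the frame of large_easel_seat between -0.012 and 0.014 m and y of large_plaque_foot in the frame of large_easel_seat between -0.015 and 0.015 m and z of large_plaque_foot in the frame of large_easel_seat between -0.007 and 0.009 m and angle between large_plaque_foot's own z axis and vertical between 0.2 and 0.55 rad and angle between the y axis of large_plaque_foot and the y axis of large_easel_seat, either way round below 0.2 rad and x of large_plaque_center in the frame of large_easel_seat below 0 m and distance of each of drying_a_center, drying_b_center, bottle, brush_pot from where it was at the start of the episode below 0.015 m); the robot touches nothing.
It fails at once if a drying plaque, the bottle or the brush pot is shifted by more than 25 mm or knocked over (distance of any of drying_a_center, drying_b_center, bottle, brush_pot from where it was at the start of the episode above 0.025 m or angle between any of drying_a_center, drying_b_center, bottle, brush_pot's own z axis and vertical above 0.5 rad).
It fails at once if the small plaque falls onto the desk (height (world z) of small_plaque_center below 0.035 m or angle between small_plaque_foot's own z axis and vertical above 1.3 rad).
It fails at once if the large plaque falls onto the desk (height (world z) of large_plaque_center below 0.035 m or angle between large_plaque_foot's own z axis and vertical above 1.3 rad).
It also fails if it takes over 58 s, if anything falls off the work surface, if the arm or the gripper's body presses on something with over 40 N, if the wrist force passes 120 N, or if a joint passes its speed limit or range.

## Working session

There is one attempt and no reset: what is moved stays moved. The work goes in short steps, Python scripts to look and compute and a tool call to move; the robot and the scene stay as the last step left them, time stands still between calls to the robot, and variables do not carry over. Pictures are saved under pics/ and viewed, and the job is handed in when it is done.

Besides the shell and the picture viewer there is one more tool, called after "Request:" by a JSON object that holds its "api" and its "payload", one argument or row to a line. send_rows: Moves the arm, as the interface text tells. Its arguments: {"type":"object","properties":{"targets":{"type":"array","items":{"type":"number"}},"grip_force":{"type":"number"}},"required":["targets"]}

```bash
ls; mkdir -p pics
python3 - <<'E'
from rig import telemetry, vision, workorder, bot
import cv2, numpy as np
print(telemetry.get_state(), bot.pinch_z)
for n in ["side","top","wrist"]:
    print(n, vision.camera_info(n))
    im=vision.get_image(n); cv2.imwrite(f"pics/{n}0.png", im[:,:,::-1])
E
```

```text
pics
{'time_s': 0.0, 'joints': array([ 1.00669933e+00,  1.81550631e-01,  1.60802843e+00,  1.12811939e-05,
        1.35377260e+00, -2.06292934e-01]), 'joint_velocities': array([-6.81829440e-04,  2.19655325e-04,  1.50817954e-03,  1.63912792e-04,
       -1.47939817e-03, -9.98579037e-05]), 'tau': array([ 1.14994331e-03, -4.44867110e+01, -3.51338089e+01, -1.58944144e-04,
        9.37525911e-03,  3.46009642e-06]), 'tool_pos': array([201.04908921, 538.11435246, 230.36888257]), 'eef_rot': array([[ 3.50219684e-01, -9.49765149e-04, -9.36667108e-01],
       [ 9.36666011e-01, -1.48059249e-03,  3.50220775e-01],
       [-1.71944978e-03, -9.99998453e-01,  3.71080099e-04]]), 'ft_force': array([-0.10216923,  0.83663252,  0.1291951 ]), 'wrist_torque': array([ 0.05726449,  0.00681154, -0.00943564]), 'width': 85.71254248707687} 18.700000000000003
side {'fx': 432.06575675234444, 'fy': 432.06575675234444, 'cx': 285.2121089400234, 'cy': 208.29561764912066, 'xyz': array([463.74173816, 594.77193249, 884.3724522 ]), 'orientation': array([[-0.99317863,  0.07704213, -0.08752556],
       [-0.11529203, -0.76107331,  0.63833781],
       [-0.01743446,  0.64407447,  0.76476409]])}
top {'fx': 460.4514681356943, 'fy': 460.4514681356943, 'cx': 280.66970724178464, 'cy': 212.07749127732424, 'xyz': array([ 401.98100715,  -73.08814067, 1297.13567371]), 'orientation': array([[-0.01684876,  0.99298024, -0.1170742 ],
       [-0.99984144, -0.01740752, -0.0037517 ],
       [-0.00576334,  0.11699242,  0.99311608]])}
wrist {'fx': 338.8417476679362, 'fy': 338.8417476679362, 'cx': 276.0629858280708, 'cy': 208.36178429248534, 'xyz': array([125.12424458, 566.15813702, 372.566727  ]), 'orientation': array([[ 0.35031107, -0.88898362, -0.29494113],
       [ 0.93663157,  0.33186334,  0.11219641],
       [-0.00186062, -0.31555482,  0.94890552]])}
```

View pics/side0.png

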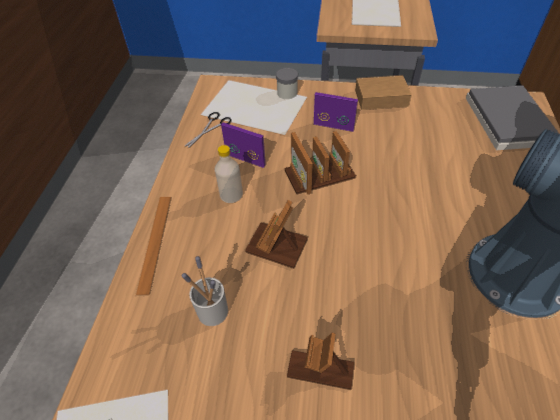

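View pics/top0.png

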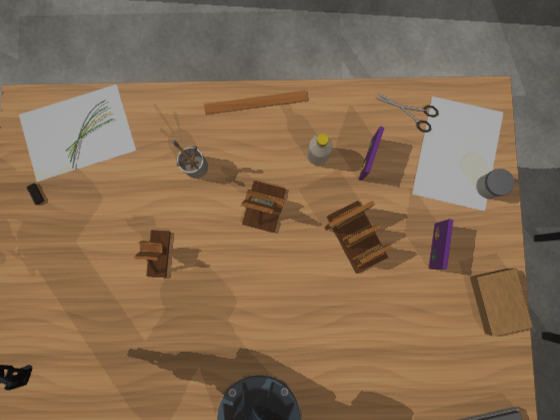

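View pics/wrist0.png

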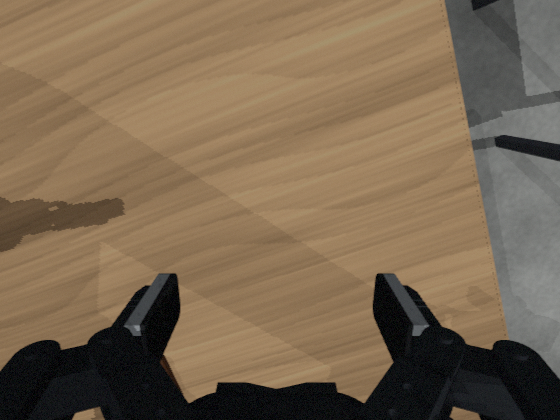

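```bash
cat > h.py <<'E'
import numpy as np, cv2, json
def cam(n):
    from rig import vision
    c=vision.camera_info(n); return {k:(np.array(v) if k in("xyz","orientation") else v) for k,v in c.items()}
def proj(c,P):
    P=np.atleast_2d(P); q=(P-c["xyz"])@c["orientation"]
    return np.stack([c["cx"]+c["fx"]*q[:,0]/-q[:,2], c["cy"]-c["fy"]*q[:,1]/-q[:,2]],1)
def ray(c,uv):
    d=np.array([(uv[0]-c["cx"])/c["fx"],-(uv[1]-c["cy"])/c["fy"],-1.0]); return c["orientation"]@d
def onz(c,uv,z):
    d=ray(c,uv); return c["xyz"]+d*(z-c["xyz"][2])/d[2]
def crop(src,x0,y0,x1,y1,s,out):
    im=cv2.imread(src) if isinstance(src,str) else src
    cv2.imwrite(out,cv2.resize(im[y0:y1,x0:x1],None,fx=s,fy=s,interpolation=cv2.INTER_CUBIC))
E
python3 - <<'E'
from h import *
crop("pics/top0.png",120,170,290,290,4.5,"pics/topA.png")
crop("pics/top0.png",300,110,470,290,3.3,"pics/topB.png")
crop("pics/side0.png",190,80,370,200,4.3,"pics/sideB.png")
crop("pics/side0.png",230,190,370,400,2.8,"pics/sideA.png")
E
```

```text
(no output)
```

View pics/topA.png

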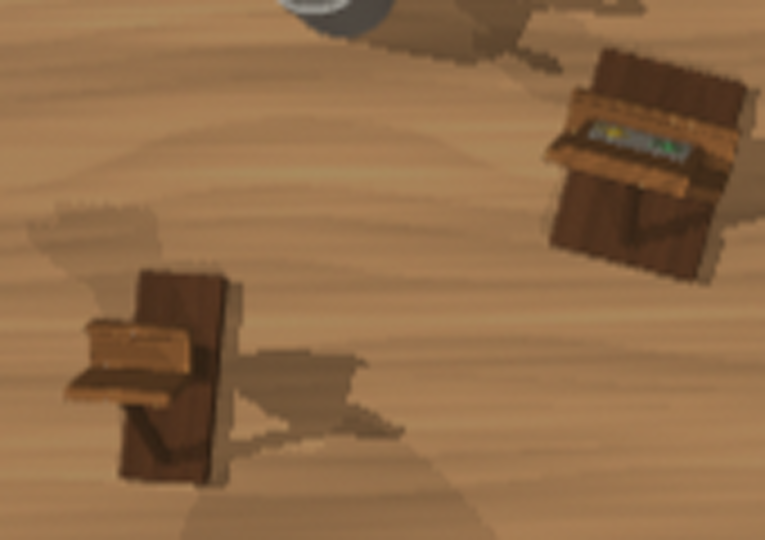

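View pics/topB.png

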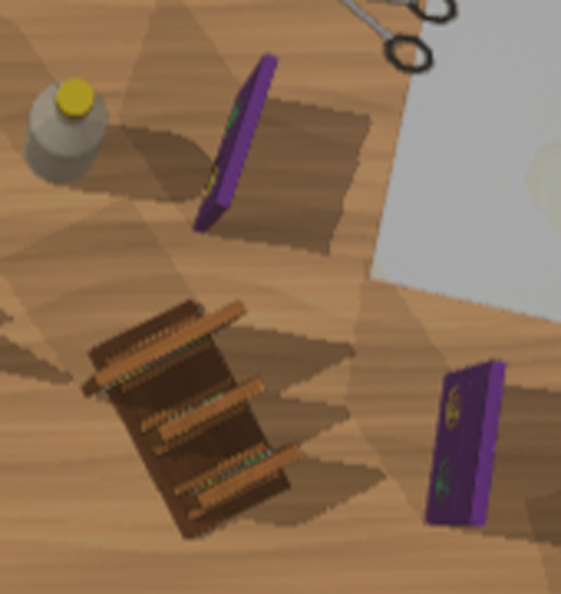

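View pics/sideA.png

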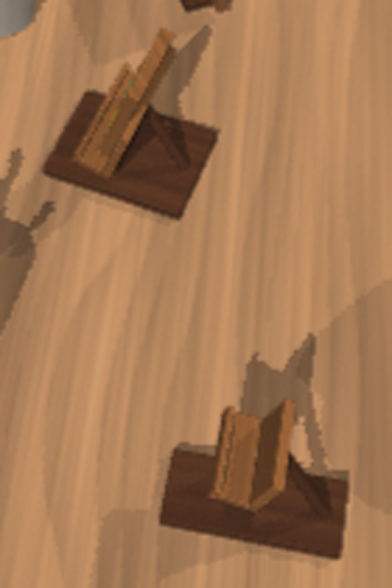

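View pics/sideB.png

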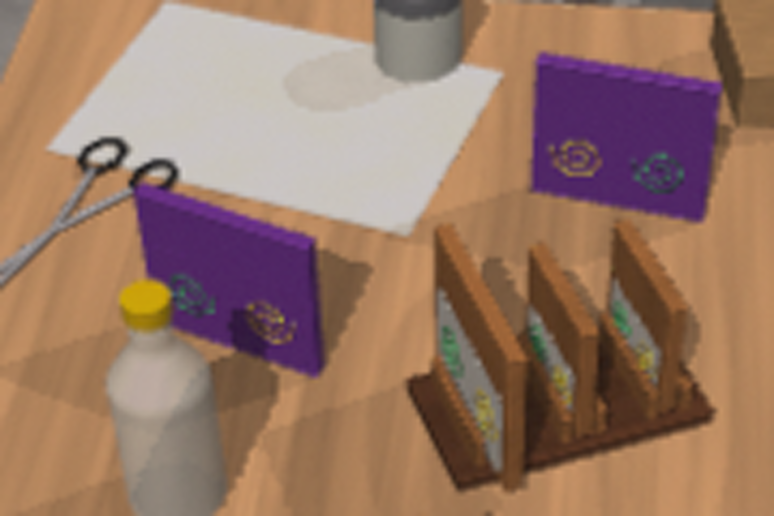

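Run:
```python
from h import *
c=cam("top"); s=cam("side")
def tA(p):return (p[0]/4.5+120,p[1]/4.5+170)
def tB(p):return (p[0]/3.3+300,p[1]/3.3+110)
for nm,cs in (("large",[(605,48),(750,85),(700,280),(552,243)]),("small",[(138,270),(228,275),(210,482),(120,478)])):
    W=np.array([onz(c,tA(p),12) for p in cs]); print(nm,W.round(0).tolist(),W.mean(0).round(1),
     [np.linalg.norm(W[i]-W[i-1]).round(0) for i in range(4)])
    e=W[0]-W[3]+W[1]-W[2]; print(" yaw x-axis",np.arctan2(e[1],e[0]))
R=np.array([onz(c,tB(p),12) for p in [(195,300),(288,487),(188,538),(88,355)]]); print("rack",R.round(0).tolist(),R.mean(0))
print([np.linalg.norm(R[i]-R[i-1]).round(0) for i in range(4)]); e=R[1]-R[0]; print(np.arctan2(e[1],e[0]))
# large plaque top edges z=127 ; drying z=102
for z,a,b in((127,(90,388),(243,308)),(102,(152,430),(262,385)),(102,(190,505),(300,455))):
    A=onz(c,tB(a),z);B=onz(c,tB(b),z); print(A.round(0),B.round(0),np.linalg.norm(A-B),np.arctan2(*(B-A)[[1,0]]))
print("bottle",onz(c,(318,157),0), "pot",onz(c,(192,165),0))
print("wrist offs")
```

```text
large [[644.0, 5.0, 12.0], [619.0, -86.0, 12.0], [497.0, -53.0, 12.0], [522.0, 39.0, 12.0]] [570.6 -24.   12. ] [np.float64(127.0), np.float64(94.0), np.float64(127.0), np.float64(95.0)]
 yaw x-axis -0.26933720333098116
small [[509.0, 297.0, 12.0], [505.0, 241.0, 12.0], [378.0, 250.0, 12.0], [381.0, 306.0, 12.0]] [443.4 273.4  12. ] [np.float64(128.0), np.float64(56.0), np.float64(128.0), np.float64(56.0)]
 yaw x-axis -0.07293773401083789
rack [[581.0, -290.0, 12.0], [421.0, -362.0, 12.0], [380.0, -276.0, 12.0], [536.0, -197.0, 12.0]] [ 479.57635739 -281.15019533   12.        ]
[np.float64(103.0), np.float64(176.0), np.float64(95.0), np.float64(175.0)]
-2.717501348362742
[ 498. -187.  127.] [ 558. -307.  127.] 134.67302814017472 -1.1073487097736587
[ 466. -237.  102.] [ 500. -325.  102.] 94.12674515140897 -1.2017990162725556
[ 407. -265.  102.] [ 445. -352.  102.] 95.21787643539781 -1.1662688260198495
bottle [ 712.47711667 -178.21463901    0.        ] pot [695.6008755 184.3585489   0.       ]
wrist offs
```

Request:
{"api": "send_rows", "payload": {
  "targets": [-0.02,0,-0.03,0,-1,-0.035,0,-0.06,0,-1,-0.055,0,-0.09,0,-1,-0.075,0,-0.12,0,-1,-0.09,0,-0.15,0,-1,-0.11,0,-0.18,0,-1,-0.13,0,-0.21,0,-1,-0.145,0,-0.24,0,-1,-0.157,0,-0.26,0,-1,-0.157,0,-0.26,0,-1],
  "grip_force": 40
}}

```text
time_s: 0.98
tool_pos: [392.4, 297.4, 231.2]
eef_rot: [[0.354, 0.001, -0.935], [0.935, -0.001, 0.354], [-0.001, -1.0, -0.001]]
ft_force: [1.0, -0.7, 0.4]
width: 85.7
```

```bash
cat >> h.py <<'E'
def shot(n,out):
    from rig import telemetry, vision
    import pickle
    c=cam(n); st=telemetry.get_state(); im=vision.get_image(n)[:,:,::-1].copy(); cv2.imwrite(out,im)
    pickle.dump(c,open(out+".cam","wb")); return c,st,im
E
python3 - <<'E'
from h import *
c,st,im=shot("wrist","pics/w1.png"); print(st["time_s"],st["tool_pos"],st["joints"],c["xyz"])
E
```

```text
0.9833 [392.40258176 297.41266389 231.21000706] [ 4.07989535e-01 -6.82075373e-03  1.80956463e+00 -1.58006928e-03
  1.33847844e+00 -8.00340630e-01] [316.29243281 325.71489184 373.15442829]
```

View pics/w1.png

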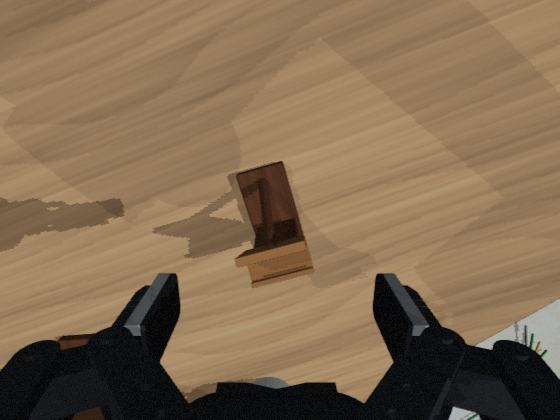

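```bash
cat >> h.py <<'E'
th=.32
def easel(x,y,yaw,h,W,L):
    f=np.array([np.cos(th),0,np.sin(th)]);u=np.array([-np.sin(th),0,np.cos(th)]);s=np.array([0,0,h])
    P=[]
    for p in (s-8*f+L*u, s-8*f, s+14*f, s+14*f+6*u):
        for sg in(1,-1): P.append(p+[0,sg*W/2,0])
    P=np.array(P); R=np.array([[np.cos(yaw),-np.sin(yaw),0],[np.sin(yaw),np.cos(yaw),0],[0,0,1]])
    return P@R.T+[x,y,0]
def draw(im,c,P,x0,y0,s,segs,col=(0,255,0)):
    q=(proj(c,P)-[x0,y0]+.5)*s-.5
    for a,b in segs: cv2.line(im,tuple(int(v) for v in q[a].round()),tuple(int(v) for v in q[b].round()),col,1)
ES=[(0,1),(2,3),(4,5),(6,7),(0,2),(1,3),(2,4),(3,5),(4,6),(5,7)]
E
python3 - <<'E'
from h import *
im=cv2.imread("pics/w1.png")
crop(im,215,145,335,305,3.6,"pics/w1c.png")
import pickle
c=pickle.load(open("pics/w1.png.cam","rb"))
x=443+20;y=273-1.5;
z=cv2.imread("pics/w1c.png"); draw(z,c,easel(x,y,-.073,85,60,42),215,145,3.6,ES); 
t=cam("top"); it=cv2.imread("pics/top0.png"); crop(it,130,220,190,290,7,"pics/x.png"); a=cv2.imread("pics/x.png"); draw(a,t,easel(x,y,-.073,85,60,42),130,220,7,ES)
cv2.imwrite("pics/w1d.png",np.hstack([cv2.resize(z,None,fx=.85,fy=.85),cv2.resize(a,(420,490))[:int(z.shape[0]*.85+.5)]]) if 0 else z); cv2.imwrite("pics/xd.png",a)
E
```

```text
(no output)
```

View pics/w1d.png

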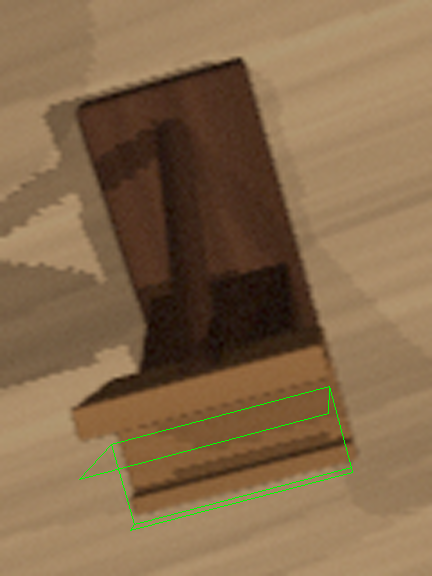

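View pics/xd.png

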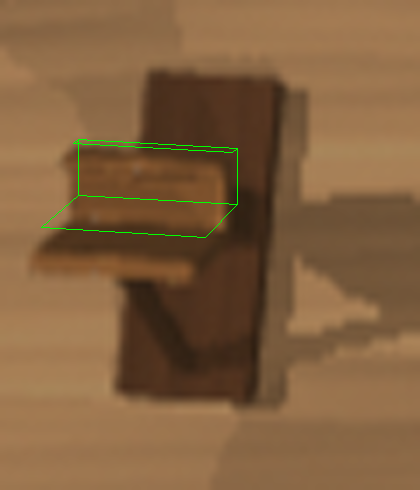

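View pics/w1c.png

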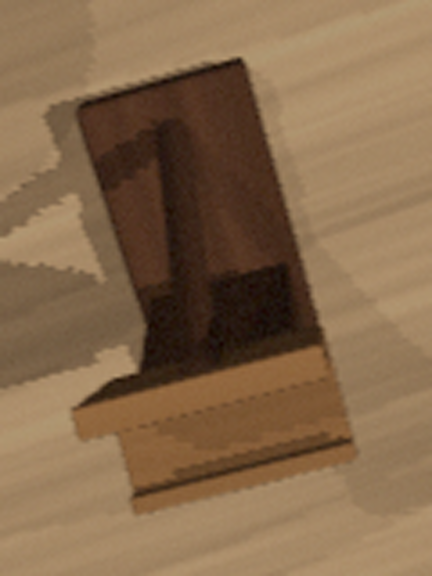

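```bash
cat >> h.py <<'E'
def fit(obs,model,x0):
    # obs list of (cam, idx, (u,v), w)
    from scipy.optimize import least_squares
    def r(p):
        P=model(*p); return np.concatenate([(proj(c,P[i])[0]-uv)*w for c,i,uv,w in obs])
    s=least_squares(r,x0); return s.x, s.fun
E
python3 - <<'E'
from h import *
import pickle
w=pickle.load(open("pics/w1.png.cam","rb"));t=cam("top")
W=lambda p:np.array([(p[0]+.5)/3.6-.5+215,(p[1]+.5)/3.6-.5+145])
T=lambda p:np.array([(p[0]+.5)/7-.5+130,(p[1]+.5)/7-.5+220])
mod=lambda x,y,a:easel(x,y,a,85,60,42)
ow=[(w,1,W((83,438)),1),(w,0,W((330,375)),1),(w,7,W((135,493)),1),(w,6,W((352,438)),1)]
ot=[(t,0,T((33,263)),1),(t,1,T((192,270)),1),(t,2,T((70,228)),1),(t,3,T((222,233)),1)]
for o in (ow,ot,ow+ot):
    p,f=fit(o,mod,[450,272,-.07]); print(p,f.round(1))
z=cv2.imread("pics/w1c.png"); draw(z,w,mod(*p),215,145,3.6,ES); cv2.imwrite("pics/w1e.png",z)
# base corners from wrist
for q in ((80,103),(243,60)): print(onz(w,W(q),12))
E
```

```text
[ 4.53797208e+02  2.75659802e+02 -8.06091409e-02] [-0.7  0.2  0.9 -0.6 -1.1  0.6  1.  -0.1]
[ 4.51071530e+02  2.75698096e+02 -5.57665567e-02] [-0.4 -0.2  0.4 -0.2 -0.5  0.1  0.5  0.3]
[ 4.53470238e+02  2.75672508e+02 -7.79479146e-02] [-0.9  0.   0.6 -1.  -1.2  0.4  0.9 -0.5 -0.6 -1.4  0.2 -0.9 -0.5 -1.1
  0.5 -0.4]
[376.35824194 256.94233715  12.        ]
[381.52473572 307.5052865   12.        ]
```

View pics/w1e.png

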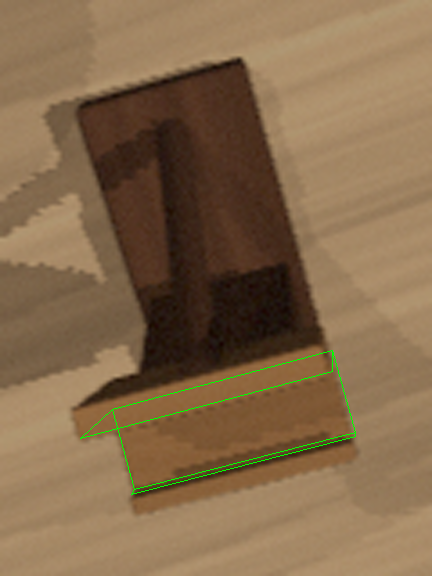

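Request:
{"api": "send_rows", "payload": {
  "targets": [-0.03,0,-0.026,-0.01,-1,-0.06,0,-0.052,-0.02,-1,-0.09,0,-0.08,-0.03,-1,-0.12,0,-0.106,-0.04,-1,-0.15,0,-0.132,-0.06,-1,-0.175,0,-0.156,-0.07,-1,-0.2,0,-0.18,-0.08,-1,-0.225,0,-0.2,-0.09,-1,-0.245,0,-0.219,-0.093,-1,-0.245,0,-0.219,-0.093,-1]
}}

```text
time_s: 1.87
tool_pos: [510.7, -8.8, 231.2]
eef_rot: [[0.264, 0.001, -0.964], [0.964, -0.001, 0.264], [-0.001, -1.0, -0.001]]
ft_force: [-0.1, -0.6, 0.4]
width: 85.3
```

Run:
```python
from h import *
c,st,im=shot("wrist","pics/w2.png"); print(st["time_s"],st["tool_pos"],st["joints"],c["xyz"],st["eef_rot"].round(4))
```

```text
1.8667 [510.66948798  -8.79017898 231.21660728] [-2.49233198e-01  3.54976004e-02  1.76667991e+00 -1.14837585e-03
  1.33839517e+00 -1.55209091e+00] [432.23633954  12.21701399 373.19917415] [[ 2.645e-01  7.000e-04 -9.644e-01]
 [ 9.644e-01 -1.300e-03  2.645e-01]
 [-1.100e-03 -1.000e+00 -1.000e-03]]
```

View pics/w2.png

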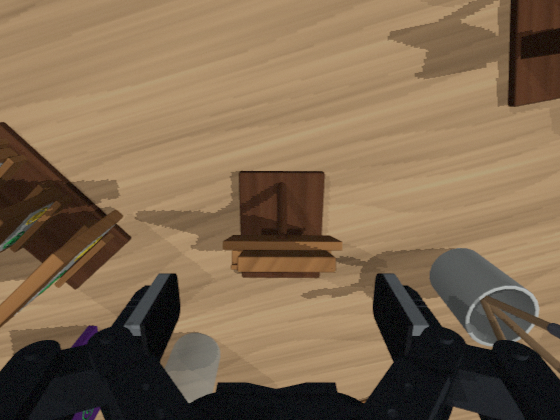

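Run:
```python
from h import *
crop("pics/w2.png",205,155,365,290,4.5,"pics/w2c.png")
```

```text
(no output)
```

View pics/w2c.png

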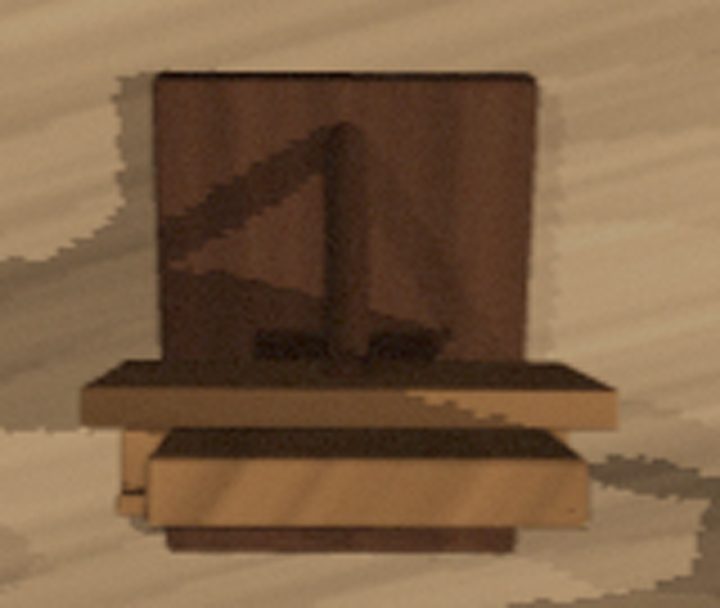

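Run:
```python
from h import *
import pickle
w=pickle.load(open("pics/w2.png.cam","rb"));t=cam("top")
W=lambda p:np.array([(p[0]+.5)/4.5-.5+205,(p[1]+.5)/4.5-.5+155])
mod=lambda x,y,a:easel(x,y,a,50,105,60)
ow=[(w,1,W((82,430)),1),(w,0,W((617,430)),1),(w,7,W((119,493)),1)]
p,f=fit(ow,mod,[580,-25,-.26]); print(p,f.round(1)); pe=p
def plq(x,y,yaw,z,lean,off=0):
    # foot centre x,y,z ; board 75x100x12
    n=np.array([np.cos(lean),0,np.sin(lean)]);u=np.array([-np.sin(lean),0,np.cos(lean)])
    P=[100*u+sy*np.array([0,37.5,0])+sx*6*n for sx in(-1,1) for sy in(1,-1)]+[sy*np.array([0,37.5,0])+sx*6*n for sx in(-1,1) for sy in(1,-1)]
    R=np.array([[np.cos(yaw),-np.sin(yaw),0],[np.sin(yaw),np.cos(yaw),0],[0,0,1]])
    return np.array(P)@R.T+[x,y,z]
op=[(w,1,W((148,460)),1),(w,0,W((587,460)),1),(w,3,W((152,528)),1),(w,2,W((590,528)),1)]
for zz,ln in((49.4,.32),(50,.36),(48,.32)):
    p,f=fit(op,lambda x,y,a:plq(x,y,a,zz,ln),[580,-25,-.26]); print(p,f.round(1))
    c_,s_=np.cos(pe[2]),np.sin(pe[2]); d=p[:2]-pe[:2]; print(" in easel",d@[c_,s_],d@[-s_,c_]); print(plq(*p,zz,ln)[:4].mean(0))
p,f=fit(op,lambda x,y,a,z:plq(x,y,a,z,.32),[580,-25,-.26,50]); print("free z",p,f.round(1))
for q in ((155,75),(535,75)): print(onz(w,W(q),12))
z=cv2.imread("pics/w2c.png"); draw(z,w,mod(*pe),205,155,4.5,ES); cv2.imwrite("pics/w2e.png",z)
crop("pics/top0.png",235,175,295,240,9,"pics/x.png"); a=cv2.imread("pics/x.png"); draw(a,t,mod(*pe),235,175,9,ES); cv2.imwrite("pics/x2.png",a)
```

```text
[ 5.82630472e+02 -2.36694631e+01 -2.68588408e-01] [-0.6 -0.2  0.9 -0.1 -0.4  0.5]
[ 5.81328034e+02 -2.06727940e+01 -2.65828184e-01] [-0.6 -0.3  1.4 -0.4 -1.5  0.5  0.7  0.4]
 in easel -2.0509686927191235 2.5435990519101153
[550.97628517 -12.4088646  144.32354181]
[ 5.85333930e+02 -2.17391783e+01 -2.65847517e-01] [-0.4 -0.3  1.1 -0.4 -1.3  0.5  0.6  0.4]
 in easel 2.0942882016603632 2.5784957415186684
[551.34403933 -12.48397934 143.58968237]
[ 5.82041588e+02 -2.08177454e+01 -2.65761093e-01] [-0.3 -0.3  1.1 -0.4 -1.2  0.4  0.4  0.3]
 in easel -1.3245324439883182 2.5932009669903744
[551.68928463 -12.55585236 142.92354181]
free z [ 5.83888951e+02 -2.11931983e+01 -2.65592034e-01  4.43768053e+01] [ 0.5 -0.2  0.3 -0.3 -0.4  0.3 -0.4  0.2]
[496.97417043 -47.67080472  12.        ]
[521.17302446  40.6280149   12.        ]
```

View pics/w2e.png

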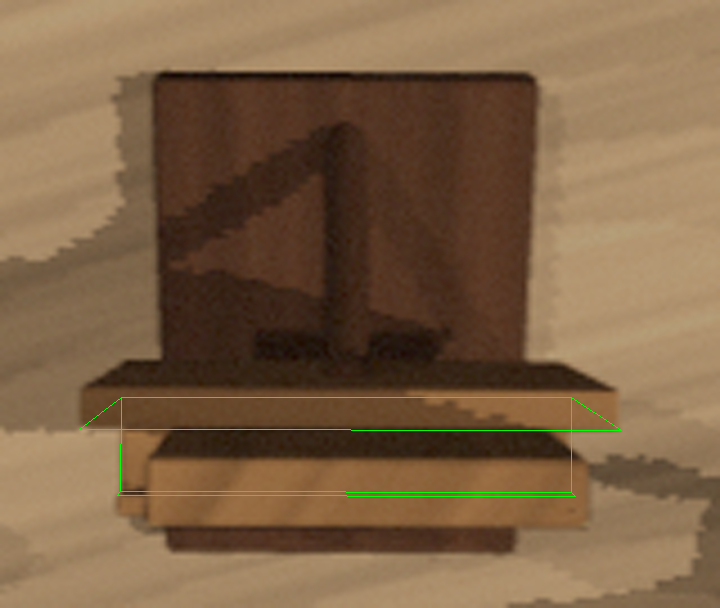

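View pics/x2.png

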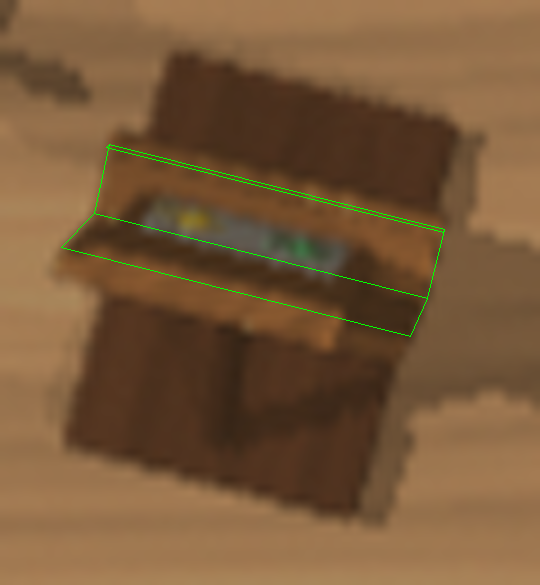

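Request:
{"api": "send_rows", "payload": {
  "targets": [0.007,0,-0.03,0,-1,0.007,0.01,-0.0445,0,-1,0.007,0.04,-0.0445,0,-1,0.007,0.06,-0.0445,0,-1,0.007,0.075,-0.0445,0,-1,0.007,0.08,-0.0445,0,-1,0.007,0.08,-0.0445,0,-1,0.007,0.08,-0.0445,0,-1,0.007,0.08,-0.0445,0,-1,0.007,0.08,-0.0445,0,-1]
}}

```text
time_s: 2.75
tool_pos: [554.9, -10.4, 152.8]
eef_rot: [[0.261, 0.003, -0.965], [0.965, -0.001, 0.261], [0.0, -1.0, -0.003]]
ft_force: [1.2, -0.3, 0.1]
width: 85.6
```

Run:
```python
from h import *
c,st,im=shot("wrist","pics/w3.png"); print(st["time_s"],st["tool_pos"],c["xyz"],st["eef_rot"].round(4))
```

```text
2.75 [554.90673915 -10.39911587 152.8153051 ] [476.146703    10.23092237 294.6788852 ] [[ 2.613e-01  2.500e-03 -9.652e-01]
 [ 9.652e-01 -5.000e-04  2.613e-01]
 [ 2.000e-04 -1.000e+00 -2.600e-03]]
```

View pics/w3.png

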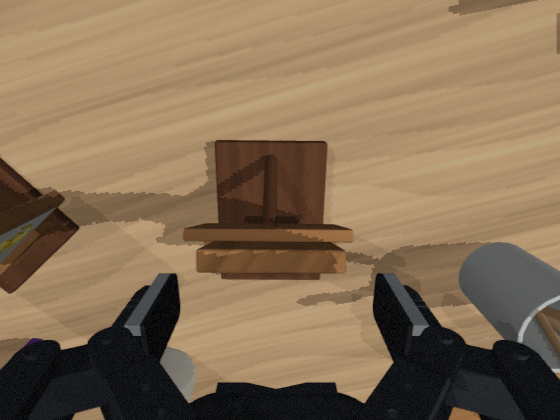

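Run:
```python
from h import *
crop("pics/w3.png",175,215,375,290,4,"pics/w3c.png")
```

```text
(no output)
```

View pics/w3c.png

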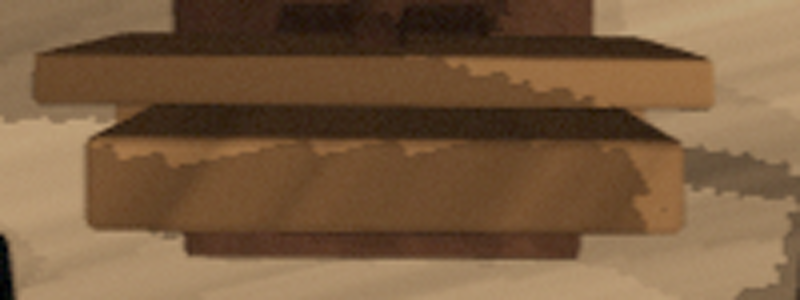

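```bash
cat >> h.py <<'E'
def board(x,y,yaw,z,lean,w=75,h=100):
    n=np.array([np.cos(lean),0,np.sin(lean)]);u=np.array([-np.sin(lean),0,np.cos(lean)])
    P=[h*u+sy*np.array([0,w/2,0])+sx*6*n for sx in(-1,1) for sy in(1,-1)]+[sy*np.array([0,w/2,0])+sx*6*n for sx in(-1,1) for sy in(1,-1)]
    R=np.array([[np.cos(yaw),-np.sin(yaw),0],[np.sin(yaw),np.cos(yaw),0],[0,0,1]])
    return np.array(P)@R.T+[x,y,z]
E
python3 - <<'E'
from h import *
import pickle
w=pickle.load(open("pics/w3.png.cam","rb"))
W=lambda p:np.array([(p[0]+.5)/4-.5+175,(p[1]+.5)/4-.5+215])
op=[(w,1,W((87,138)),1),(w,0,W((683,138)),1),(w,3,W((89,231)),1),(w,2,W((684,231)),1)]
for zz in (49.4,47):
    p,f=fit(op,lambda x,y,a:board(x,y,a,zz,.32),[580,-25,-.26]); print(p,f.round(1),board(*p,zz,.32)[:4].mean(0))
mod=lambda x,y,a:easel(x,y,a,50,105,60)
print(fit([(w,1,W((33,104)),1),(w,0,W((712,108)),1)],mod,[580,-25,-.26]))
E
```

```text
[ 5.80990805e+02 -2.07226226e+01 -2.63902776e-01] [-1.3 -0.4  1.6 -0.4 -1.7  0.7  1.4  0.6] [550.62320049 -12.517148   144.32354181]
[ 5.82126713e+02 -2.10737978e+01 -2.63996229e-01] [-0.1 -0.3  0.5 -0.3 -0.6  0.4  0.2  0.3] [551.75987605 -12.86548527 141.92354181]
(array([ 5.82441038e+02, -2.39971644e+01, -2.70825403e-01]), array([-0.88799149,  0.07941769,  0.88881211,  0.07664731]))
```

Request:
{"api": "send_rows", "payload": {
  "targets": [-0.003,0,-0.0015,0,-1,-0.003,0.015,-0.0015,0,-1,-0.003,0.03,-0.0015,0,-1,-0.003,0.04,-0.0015,0,-1,-0.003,0.048,-0.0015,0,-1,-0.003,0.055,-0.0015,0,-1,-0.003,0.055,-0.0015,0,-1,-0.003,0.055,-0.0015,0,-1,-0.003,0.055,-0.0015,0,-1,-0.003,0.055,-0.0015,0,-1]
}}

```text
time_s: 3.63
tool_pos: [555.3, -14.0, 97.1]
eef_rot: [[0.262, 0.001, -0.965], [0.965, -0.0, 0.262], [0.0, -1.0, -0.001]]
ft_force: [-0.2, 0.3, 0.1]
width: 85.5
```

Run:
```python
from h import *
c,st,im=shot("wrist","pics/w4.png"); print(st["time_s"],st["tool_pos"],st["ft_force"],st["eef_rot"].round(4))
```

```text
3.6333 [555.2658719  -13.97773827  97.05144237] [-0.16903827  0.25397105  0.12678949] [[ 2.617e-01  1.300e-03 -9.652e-01]
 [ 9.652e-01 -3.000e-04  2.617e-01]
 [ 0.000e+00 -1.000e+00 -1.400e-03]]
```

View pics/w4.png

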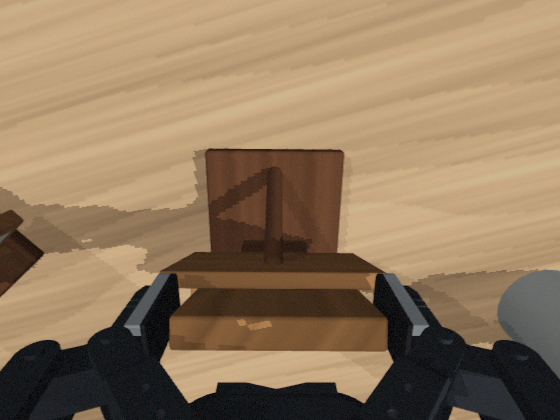

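Request:
{"api": "send_rows", "payload": {
  "targets": [0,0,0,0,1,0,0,0,0,1,0,0,0,0,1,0,0,0,0,1,0,0,0,0,1,0,0,0,0,1,0,0,0,0,1,0,0,0,0,1,0,-0.005,0,0,1,0,-0.01,0,0,1],
  "grip_force": 40
}}

```text
time_s: 4.52
tool_pos: [554.3, -13.7, 106.2]
eef_rot: [[0.262, -0.001, -0.965], [0.965, 0.0, 0.262], [0.0, -1.0, 0.001]]
ft_force: [-0.3, -0.2, -1.5]
width: 74.4
```

Run:
```python
from h import *
c,st,im=shot("wrist","pics/w5.png"); print(st["time_s"],st["tool_pos"],st["ft_force"],st["width"],st["eef_rot"].round(4))
```

```text
4.5167 [554.30089957 -13.74689426 106.22488774] [-0.31201501 -0.19196016 -1.5006346 ] 74.38411533092756 [[ 2.617e-01 -9.000e-04 -9.651e-01]
 [ 9.651e-01  3.000e-04  2.617e-01]
 [ 1.000e-04 -1.000e+00  1.000e-03]]
```

View pics/w5.png

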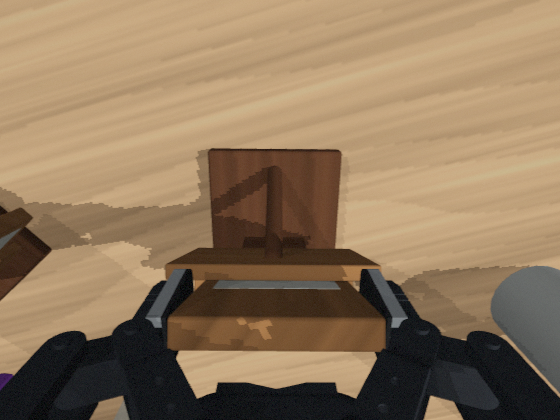

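Request:
{"api": "send_rows", "payload": {
  "targets": [0,-0.015,0,0,1,0,-0.04,0,0,1,0,-0.065,0,0,1,0,-0.085,0,0,1,0.015,-0.1,0.012,0,1,0.035,-0.1,0.028,-0.02,1,0.06,-0.1,0.048,-0.04,1,0.085,-0.1,0.068,-0.06,1,0.11,-0.1,0.088,-0.08,1,0.135,-0.1,0.108,-0.1,1]
}}

```text
time_s: 5.4
tool_pos: [484.9, 145.9, 206.4]
eef_rot: [[0.164, 0.0, -0.987], [0.987, 0.0, 0.164], [0.0, -1.0, -0.0]]
ft_force: [-0.2, -0.1, -0.7]
width: 74.3
```

Run:
```python
from h import *
from rig import telemetry
st=telemetry.get_state(); print(st["time_s"],st["tool_pos"],st["width"],st["eef_rot"].round(4))
R=st["eef_rot"]; d=np.array([428.1,277.7,205])-st["tool_pos"]; print(R.T@d, np.arctan2(R[1,0],R[0,0]))
```

```text
5.4 [484.87974366 145.88295372 206.40198001] 74.25098473906431 [[ 1.636e-01  1.000e-04 -9.865e-01]
 [ 9.865e-01  2.000e-04  1.636e-01]
 [ 2.000e-04 -1.000e+00 -1.000e-04]]
[120.75524456   1.41885869  77.57445637] 1.4065046894235735
```

Request:
{"api": "send_rows", "payload": {
  "targets": [0.025,0,0.016,-0.015,1,0.05,0,0.032,-0.03,1,0.072,0,0.046,-0.05,1,0.09,0,0.058,-0.065,1,0.105,0,0.067,-0.075,1,0.115,0,0.074,-0.085,1,0.12,0,0.077,-0.085,1,0.12,0,0.077,-0.085,1,0.12,0,0.077,-0.085,1,0.12,0,0.077,-0.085,1]
}}

```text
time_s: 6.23
tool_pos: [429.9, 274.9, 206.2]
eef_rot: [[0.081, 0.0, -0.997], [0.997, -0.0, 0.081], [-0.0, -1.0, -0.0]]
ft_force: [-0.0, -1.1, -0.6]
width: 74.4
```

Run:
```python
from h import *
c,st,im=shot("wrist","pics/w6.png"); print(st["time_s"],st["tool_pos"],st["ft_force"],st["width"],st["eef_rot"].round(4))
shot("side","pics/s6.png")
shot("top","pics/t6.png")
R=st["eef_rot"]; d=np.array([428.1,277.7,134.7])-st["tool_pos"]; print(R.T@d, np.arctan2(R[1,0],R[0,0]))
crop("pics/s6.png",230,250,430,400,4,"pics/s6c.png")
```

```text
6.2333 [429.94111359 274.93810848 206.24850373] [-0.02365743 -1.1144385  -0.62530589] 74.39198782466488 [[ 8.070e-02  1.000e-04 -9.967e-01]
 [ 9.967e-01 -4.000e-04  8.070e-02]
 [-4.000e-04 -1.000e+00 -1.000e-04]]
[ 2.63118802 71.54730452  2.0654771 ] 1.4900072365316042
```

View pics/w6.png

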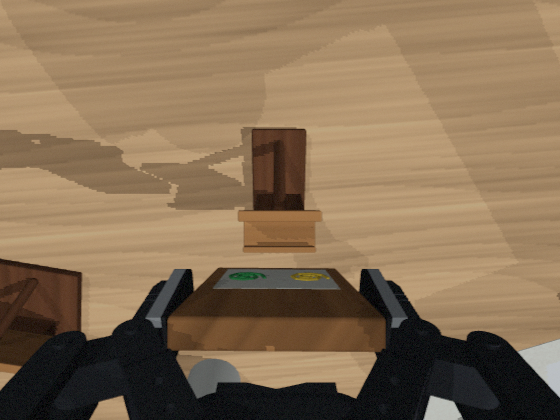

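View pics/s6c.png

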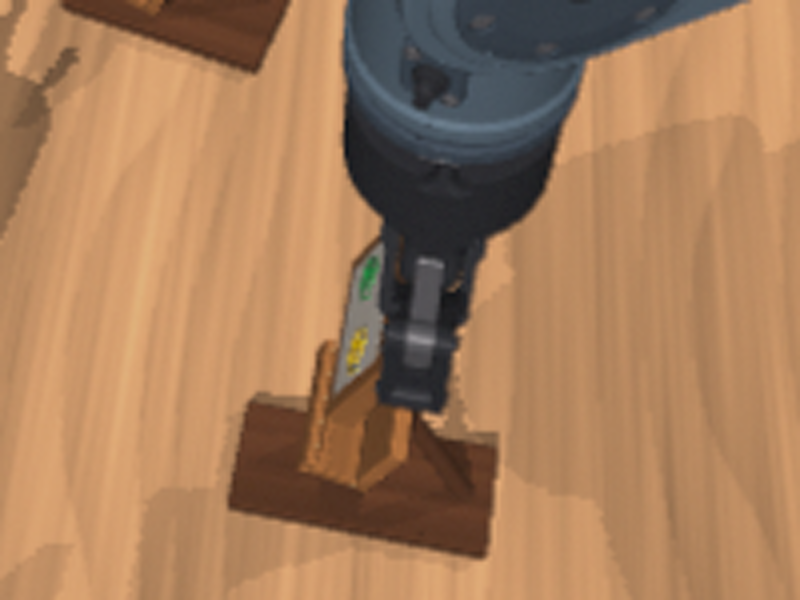

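Run:
```python
from h import *
crop("pics/w6.png",155,200,400,360,3.2,"pics/w6c.png")
```

```text
(no output)
```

View pics/w6c.png

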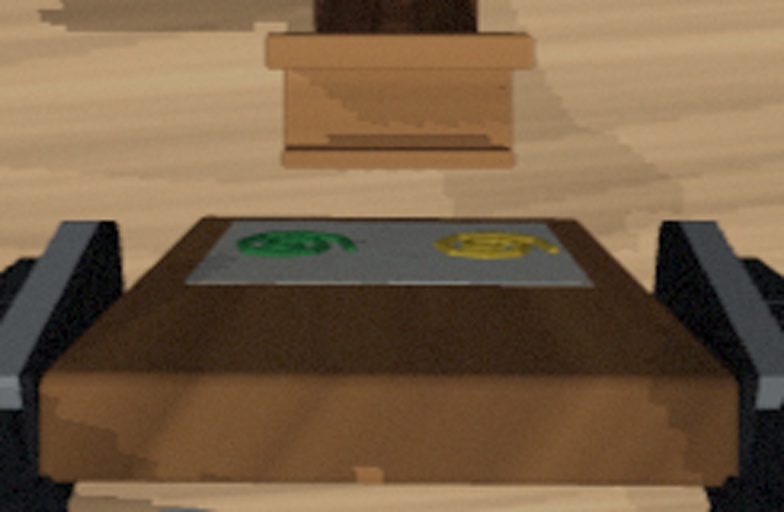

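Run:
```python
from h import *
import pickle
w=pickle.load(open("pics/w6.png.cam","rb"))
W=lambda p:np.array([(p[0]+.5)/3.2-.5+155,(p[1]+.5)/3.2-.5+200])
op=[(w,1,W((42,373)),1),(w,0,W((738,373)),1),(w,3,W((40,481)),1),(w,2,W((738,484)),1),(w,5,W((205,217)),1),(w,4,W((577,220)),1)]
p,f=fit(op,lambda x,y,a,z,l:board(x,y,a,z,l),[455,275,-.08,158,.32]); print(p.round(3),f.round(1))
mod=lambda x,y,a:easel(x,y,a,85,60,42)
pe,f=fit([(w,1,W((266,69)),1),(w,0,W((534,67)),1),(w,7,W((283,149)),1),(w,6,W((515,147)),1)],mod,[453,275,-.08]); print(pe,f.round(1))
tcp=np.array([429.94,274.94,206.25]); print("foot-tcp",p[[0,1,3]]-tcp)
R=lambda a:np.array([[np.cos(a),np.sin(a)],[-np.sin(a),np.cos(a)]])
d=R(pe[2])@(p[:2]-pe[:2]); print("foot in easel",d)
```

```text
[ 4.58962e+02  2.71989e+02 -8.30000e-02  1.56543e+02  3.32000e-01] [ 0.1 -0.6 -0.  -0.1  0.5  0.6  0.   0.1 -1.   0.3 -0.1 -0.4]
[ 4.54213505e+02  2.74877601e+02 -7.34246881e-02] [-0.4 -0.1  0.2 -0.1 -0.3  0.1  0.5  0.2]
foot-tcp [ 29.02164451  -2.95084741 -49.70737126]
foot in easel [ 4.94723901 -2.53234791]
```

Request:
{"api": "send_rows", "payload": {
  "targets": [0.0025,0,0.003,0,1,0.0025,0.015,0.003,0,1,0.0025,0.03,0.003,0,1,0.0025,0.043,0.003,0,1,0.0025,0.054,0.003,0,1,0.0025,0.062,0.003,0,1,0.0025,0.067,0.003,0,1,0.0025,0.07,0.003,0,1,0.0025,0.07,0.003,0,1,0.0025,0.07,0.003,0,1]
}}

```text
time_s: 7.22
tool_pos: [427.0, 278.6, 136.7]
eef_rot: [[0.08, 0.001, -0.997], [0.997, 0.0, 0.08], [0.0, -1.0, -0.001]]
ft_force: [0.2, 0.7, -0.3]
width: 74.4
```

Run:
```python
from h import *
c,st,im=shot("wrist","pics/w7.png"); print(st["time_s"],st["tool_pos"],st["ft_force"],st["width"],st["eef_rot"].round(4))
shot("side","pics/s7.png")
crop("pics/s7.png",260,290,380,400,5,"pics/s7c.png")
crop("pics/w7.png",155,200,400,360,3.2,"pics/w7c.png")
```

```text
7.2167 [427.03430423 278.56225125 136.6661282 ] [ 0.20427488  0.70061921 -0.3030818 ] 74.40362493989794 [[ 7.970e-02  6.000e-04 -9.968e-01]
 [ 9.968e-01  2.000e-04  7.970e-02]
 [ 3.000e-04 -1.000e+00 -6.000e-04]]
```

View pics/w7c.png

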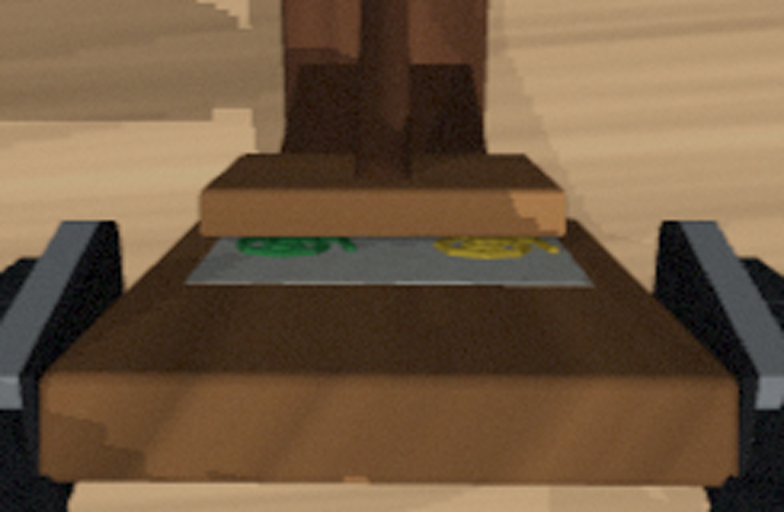

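View pics/s7c.png

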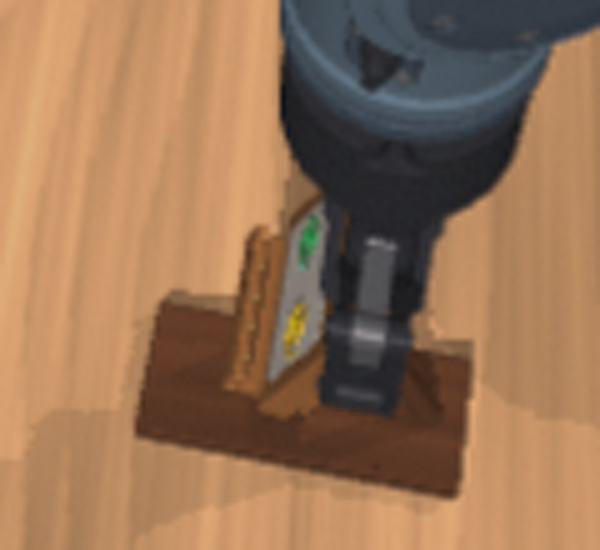

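Request:
{"api": "send_rows", "payload": {
  "targets": [0,0.001,0,0,1,0,0.002,0,0,1,0,0.002,0,0,-1,0,0.002,0,0,-1,0,0.002,0,0,-1,0,0.002,0,0,-1,0,0.002,0,0,-1,0,0.002,0,0,-1,0,0.002,0,0,-1,0,0.002,0,0,-1]
}}

```text
time_s: 8.15
tool_pos: [426.7, 278.4, 134.3]
eef_rot: [[0.08, 0.0, -0.997], [0.997, 0.0, 0.08], [0.0, -1.0, -0.0]]
ft_force: [-0.3, -0.3, -0.4]
width: 85.3
```

Run:
```python
from h import *
c,st,im=shot("wrist","pics/w8.png"); print(st["time_s"],st["tool_pos"],st["ft_force"],st["width"],st["eef_rot"].round(4))
crop("pics/w8.png",155,200,400,360,3.2,"pics/w8c.png")
```

```text
8.15 [426.72773174 278.44239964 134.3025195 ] [-0.32430323 -0.32976697 -0.36721519] 85.32028753654902 [[ 0.0797  0.     -0.9968]
 [ 0.9968  0.      0.0797]
 [ 0.     -1.     -0.    ]]
```

View pics/w8c.png

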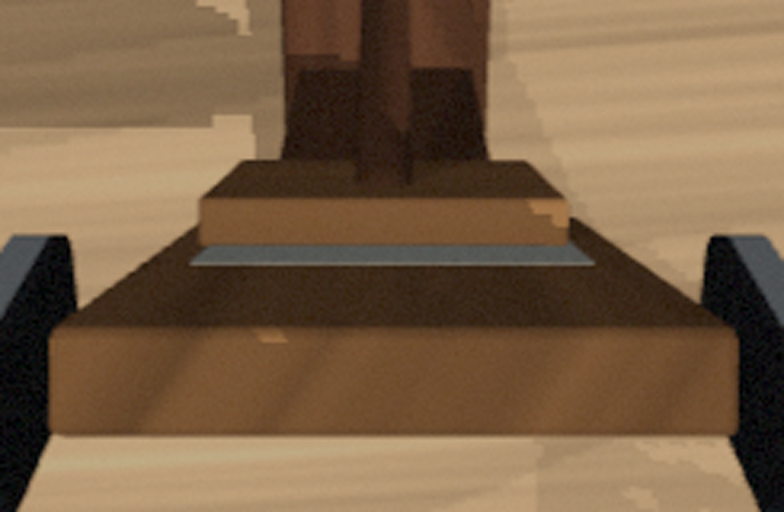

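Request:
{"api": "send_rows", "payload": {
  "targets": [0,-0.005,0,0,-1,0,-0.015,0,0,-1,0,-0.03,0,0,-1,0,-0.05,0,0,-1,0,-0.075,0,0,-1,0,-0.095,0,0,-1,0,-0.105,0,0,-1,0,-0.11,0,0,-1,0,-0.11,0,0,-1,0,-0.11,0,0,-1]
}}

```text
time_s: 9.03
tool_pos: [426.3, 278.3, 243.6]
eef_rot: [[0.08, -0.001, -0.997], [0.997, -0.0, 0.08], [-0.0, -1.0, 0.001]]
ft_force: [-1.0, 0.8, 0.3]
width: 85.5
```

Run:
```python
from h import *
c,st,im=shot("wrist","pics/w9.png"); print(st["time_s"],st["tool_pos"],st["ft_force"],st["width"],st["eef_rot"].round(4))
crop("pics/w9.png",195,130,355,290,3.7,"pics/w9c.png")
```

```text
9.0333 [426.30150578 278.26670651 243.57033601] [-0.99178057  0.77226432  0.25473506] 85.45890349166045 [[ 7.970e-02 -9.000e-04 -9.968e-01]
 [ 9.968e-01 -4.000e-04  7.970e-02]
 [-4.000e-04 -1.000e+00  9.000e-04]]
```

View pics/w9c.png

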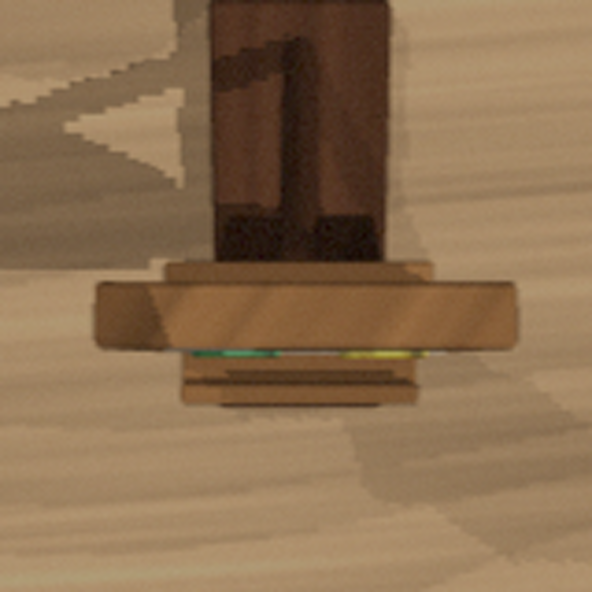

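Request:
{"api": "send_rows", "payload": {
  "targets": [-0.015,0,-0.004,0.03,-1,-0.04,0,-0.01,0.09,-1,-0.07,0,-0.018,0.16,-1,-0.105,0,-0.027,0.24,-1,-0.14,0,-0.036,0.32,-1,-0.175,0,-0.045,0.4,-1,-0.21,0,-0.054,0.48,-1,-0.245,0,-0.063,0.56,-1,-0.28,0,-0.072,0.64,-1,-0.31,0,-0.08,0.72,-1]
}}

```text
time_s: 9.92
tool_pos: [481.0, -39.0, 242.8]
eef_rot: [[0.72, -0.002, -0.693], [0.693, 0.0, 0.72], [-0.001, -1.0, 0.002]]
ft_force: [-0.2, 0.4, 0.7]
width: 85.3
```

Run:
```python
from h import *
from rig import telemetry
st=telemetry.get_state(); print(st["time_s"],st["tool_pos"],st["width"],st["eef_rot"].round(4))
R=st["eef_rot"]; d=np.array([516,-250,243])-st["tool_pos"]; print(R.T@d, np.arctan2(R[1,0],R[0,0]))
```

```text
9.9167 [481.02030852 -39.039071   242.83853145] 85.31619243303747 [[ 7.205e-01 -2.300e-03 -6.935e-01]
 [ 6.935e-01  5.000e-04  7.205e-01]
 [-1.300e-03 -1.000e+00  1.900e-03]]
[-121.09269997   -0.3425187  -176.25140893] 0.7662934612305455
```

Request:
{"api": "send_rows", "payload": {
  "targets": [-0.02,0,-0.03,0.06,0,-0.04,0,-0.06,0.12,0,-0.06,0,-0.09,0.18,0,-0.08,0,-0.12,0.24,0,-0.1,0,-0.145,0.29,0,-0.115,0,-0.165,0.33,0,-0.12,0,-0.175,0.346,0,-0.12,0,-0.175,0.346,0,-0.12,0,-0.175,0.346,0,-0.12,0,-0.175,0.346,0]
}}

```text
time_s: 10.75
tool_pos: [517.3, -244.5, 243.5]
eef_rot: [[0.91, -0.001, -0.414], [0.414, 0.002, 0.91], [-0.001, -1.0, 0.002]]
ft_force: [-0.5, 0.5, -0.0]
width: 42.7
```

Run:
```python
from h import *
c,st,im=shot("wrist","pics/w10.png"); print(st["time_s"],st["tool_pos"],st["ft_force"],st["width"],st["eef_rot"].round(4))
crop("pics/w10.png",130,130,400,330,2.9,"pics/w10c.png")
```

```text
10.75 [ 517.33210221 -244.47064076  243.52996271] [-0.47412776  0.51233781 -0.03108573] 42.672556391718196 [[ 9.103e-01 -1.300e-03 -4.139e-01]
 [ 4.139e-01  1.500e-03  9.103e-01]
 [-5.000e-04 -1.000e+00  1.900e-03]]
```

View pics/w10.png

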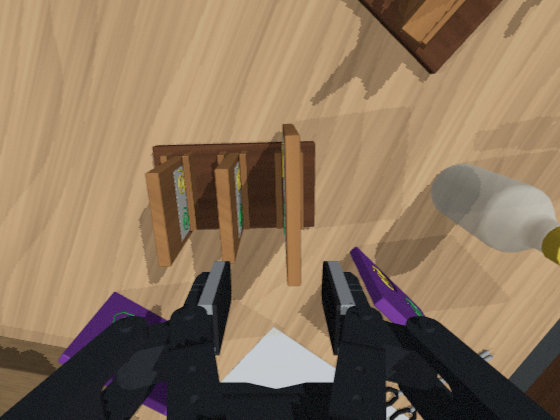

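View pics/w10c.png

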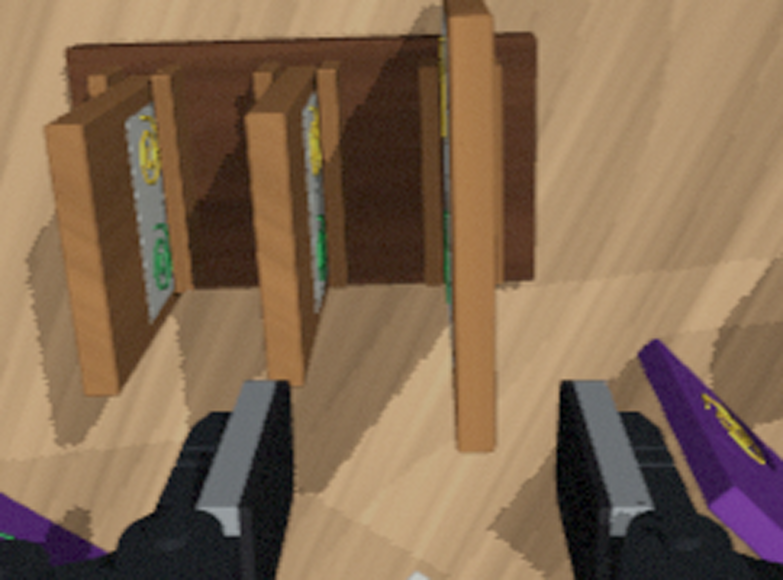

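Run:
```python
from h import *
import pickle
w=pickle.load(open("pics/w10.png.cam","rb"))
W=lambda p:np.array([(p[0]+.5)/2.9-.5+130,(p[1]+.5)/2.9-.5+130])
op=[(w,0,W((445,13)),1),(w,2,W((493,13)),1),(w,1,W((457,452)),1),(w,3,W((495,451)),1)]
p,f=fit(op,lambda x,y,a:board(x,y,a,12,0,130,115),[530,-250,.42]); print(p.round(3),f.round(1))
p2,f=fit(op,lambda x,y,a,l:board(x,y,a,12,l,130,115),[530,-250,.42,0]); print(p2.round(3),f.round(1),board(*p2[:3],12,p2[3],130,115)[:4].mean(0))
# rack base corners z=12
C=[(68,48),(536,33),(533,282)]
C=np.array([onz(w,W(q),12) for q in C]); print(C, np.linalg.norm(C[0]-C[1]),np.linalg.norm(C[1]-C[2]))
ctr=(C[0]+C[2])/2; e=C[1]-C[0]; print(ctr,np.arctan2(e[1],e[0])); a=np.arctan2(e[1],e[0]); print("slot",ctr+60*np.array([np.cos(a),np.sin(a),0]))
dr=[(48,125),(83,122),(83,395),(118,393)]; print("dryA",np.mean([onz(w,W(q),102) for q in dr],0))
dr=[(248,112),(285,112),(268,385),(304,385)]; print("dryB",np.mean([onz(w,W(q),102) for q in dr],0))
tcp=np.array([517.33,-244.47]); 
for q in(p,): 
  d=q[:2]-tcp; print("delta tool x,z:",d@[.9103,.4139],d@[-.4139,.9103])
```

```text
[ 5.33944e+02 -2.49412e+02  4.57000e-01] [ 0.3 -0.1 -0.3 -0.6 -0.3  0.5  0.3  0.5]
[ 5.46451e+02 -2.43519e+02  4.57000e-01  1.20000e-01] [ 0.3 -0.  -0.3 -0.3 -0.3 -0.2  0.3  0.6] [ 534.06636658 -249.61275701  126.16867958]
[[ 382.49264503 -274.70008691   12.        ]
 [ 540.96068448 -196.479314     12.        ]
 [ 584.66437481 -286.92089122   12.        ]] 176.7218402981202 100.44745610579908
[ 483.57850992 -280.81048906   12.        ] 0.45851932675475787
slot [ 537.38104135 -254.25323747   12.        ]
dryA [ 431.94379494 -311.37205687  102.        ]
dryB [ 484.8245146  -283.65014911  102.        ]
delta tool x,z: 13.07849770424938 -11.374853627230888
```

Request:
{"api": "send_rows", "payload": {
  "targets": [0.007,0.01,-0.006,-0.015,0,0.013,0.03,-0.011,-0.03,0,0.013,0.055,-0.011,-0.03,0,0.013,0.08,-0.011,-0.03,0,0.013,0.105,-0.011,-0.03,0,0.013,0.125,-0.011,-0.03,0,0.013,0.143,-0.011,-0.03,0,0.013,0.155,-0.011,-0.03,0,0.013,0.163,-0.011,-0.03,0,0.013,0.163,-0.011,-0.03,0]
}}

```text
time_s: 11.63
tool_pos: [533.3, -249.3, 79.9]
eef_rot: [[0.898, -0.002, -0.441], [0.441, 0.002, 0.898], [-0.001, -1.0, 0.002]]
ft_force: [-1.3, 0.1, 0.3]
width: 42.7
```

Run:
```python
from h import *
c,st,im=shot("wrist","pics/w11.png"); print(st["time_s"],st["tool_pos"],st["ft_force"],st["width"],st["eef_rot"].round(4))
```

```text
11.6333 [ 533.29702869 -249.33690771   79.86094185] [-1.25132525  0.11735408  0.32839794] 42.697957739027224 [[ 0.8977 -0.0021 -0.4405]
 [ 0.4405  0.0016  0.8977]
 [-0.0012 -1.      0.0024]]
```

View pics/w11.png

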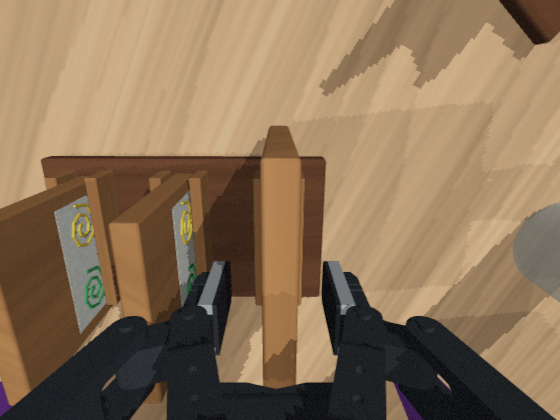

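Request:
{"api": "send_rows", "payload": {
  "targets": [0,0,0,0,0.3,0,0,0,0,0.5,0,0,0,0,1,0,0,0,0,1,0,0,0,0,1,0,0,0,0,1,0,0,0,0,1,0,0,0,0,1,0,0,0,0,1,0,0,0,0,1],
  "grip_force": 60
}}

```text
time_s: 12.52
tool_pos: [535.0, -251.4, 82.7]
eef_rot: [[0.898, 0.002, -0.439], [0.439, -0.001, 0.898], [0.001, -1.0, -0.002]]
ft_force: [-0.4, 0.6, 5.8]
width: 11.4
```

Request:
{"api": "send_rows", "payload": {
  "targets": [0,-0.005,0,0,1,0,-0.015,0,0,1,0,-0.03,0,0,1,0,-0.05,0,0,1,0,-0.07,0,0,1,0,-0.09,0,0,1,0,-0.11,0,0,1,0,-0.125,0,0,1,0,-0.135,0,0,1,0,-0.135,0,0,1]
}}

```text
time_s: 13.35
tool_pos: [535.0, -251.5, 219.3]
eef_rot: [[0.898, 0.004, -0.439], [0.44, -0.003, 0.898], [0.002, -1.0, -0.004]]
ft_force: [0.2, 0.1, -0.3]
width: 11.7
```

Run:
```python
from h import *
c,st,im=shot("wrist","pics/w12.png"); print(st["time_s"],st["tool_pos"],st["ft_force"],st["width"],st["eef_rot"].round(4))
```

```text
13.35 [ 535.04164086 -251.52928715  219.33142467] [ 0.21767053  0.10012135 -0.34422787] 11.67892361237197 [[ 0.8982  0.0036 -0.4395]
 [ 0.4395 -0.0027  0.8982]
 [ 0.002  -1.     -0.004 ]]
```

View pics/w12.png

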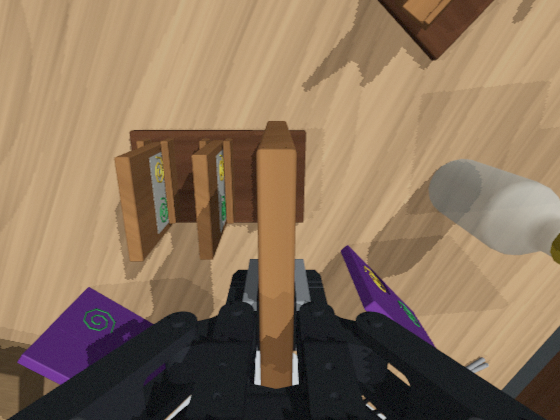

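Run:
```python
from h import *
crop("pics/w12.png",215,110,335,400,2,"pics/w12c.png")
```

```text
(no output)
```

View pics/w12c.png

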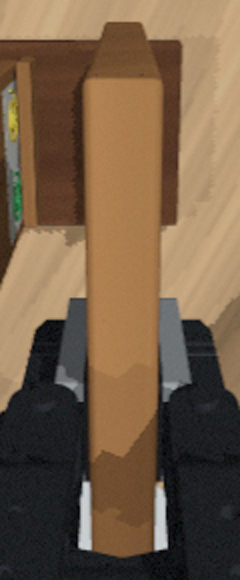

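Run:
```python
from h import *
import pickle
w=pickle.load(open("pics/w12.png.cam","rb"))
W=lambda p:np.array([(p[0]+.5)/2-.5+215,(p[1]+.5)/2-.5+110])
tcp=np.array([535.04,-251.53,219.33])
up=[(w,0,W((86,79)),1),(w,2,W((160,79)),1),(w,4,W((105,24)),1),(w,6,W((142,24)),1)]
lo=[(w,1,W((94,551)),1),(w,3,W((154,552)),1)]
for o in (up,up+lo):
    p,f=fit(o,lambda x,y,a,z:board(x,y,a,z,0,130,115),[534,-250,.457,147]); print(p.round(3),f.round(1))
    d=p[[0,1,3]]-tcp; a=p[2]; print("n,y,z",d[0]*np.cos(a)+d[1]*np.sin(a),-d[0]*np.sin(a)+d[1]*np.cos(a),d[2])
```

```text
[ 5.35184e+02 -2.52323e+02  4.55000e-01  1.35617e+02] [ 0.3  0.   0.2  0.  -0.5 -0.  -0.4 -0. ]
n,y,z -0.21878423056587362 -0.7762319980129098 -83.71264888643083
[ 5.37296e+02 -2.56187e+02  4.56000e-01  1.01646e+02] [ 4.6 -2.  -4.1 -2.   0.8  2.5 -1.6  2.5  4.   1.  -4.   0.4]
n,y,z -0.027375260831154602 -5.174077311899755 -117.68414143289439
```

Run:
```python
from h import *
import pickle
w=pickle.load(open("pics/w12.png.cam","rb"))
W=lambda p:np.array([(p[0]+.5)/2-.5+215,(p[1]+.5)/2-.5+110])
tcp=np.array([535.04,-251.53,219.33])
up=[(w,0,W((86,79)),1),(w,2,W((160,79)),1),(w,4,W((105,24)),.5),(w,6,W((142,24)),.5)]
for zz in (149,140):
    p,f=fit(up,lambda x,y,a:board(x,y,a,zz,0,130,115),[534,-250,.457]); print(p.round(3),f.round(1))
    d=p[:2]-tcp[:2]; a=p[2]; print("n,y",d[0]*np.cos(a)+d[1]*np.sin(a),-d[0]*np.sin(a)+d[1]*np.cos(a))
```

```text
[ 5.34234e+02 -2.50566e+02  4.55000e-01] [-2.4  0.3  2.6  0.3 -0.6 -0.8  0.  -0.8]
n,y -0.3009262289842951 1.2195884996209017
[ 5.34843e+02 -2.51762e+02  4.55000e-01] [-0.7  0.1  0.8  0.1 -0.4 -0.3 -0.2 -0.3]
n,y -0.2791899761654438 -0.12191199477742352
```

Run:
```python
from h import *
from rig import telemetry
c,st,im=shot("side","pics/s12.png"); print(st["tool_pos"])
crop(im,250,60,390,200,4.2,"pics/s12c.png")
for zz in (149,135):
    P=board(534.6,-251,.455,zz,0,130,115); z=cv2.imread("pics/s12c.png"); draw(z,c,P,250,60,4.2,[(0,1),(2,3),(0,2),(1,3),(4,5),(6,7),(0,4),(1,5),(2,6),(3,7)]); cv2.imwrite(f"pics/s12_{zz}.png",z)
```

```text
[ 534.42228984 -251.08738163  217.50256093]
```

View pics/s12_149.png

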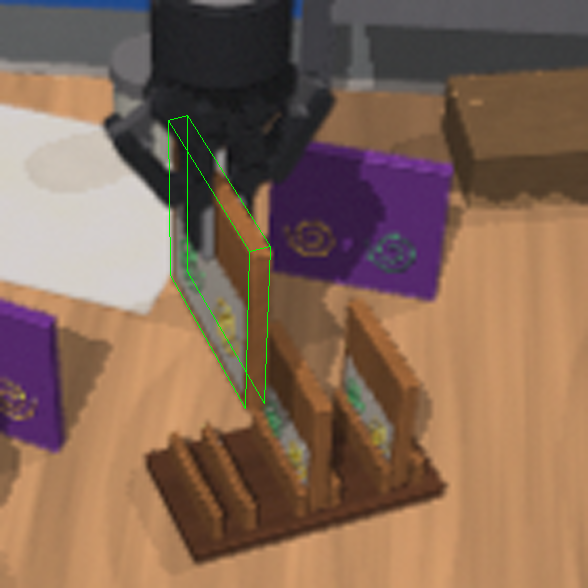

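View pics/s12_135.png

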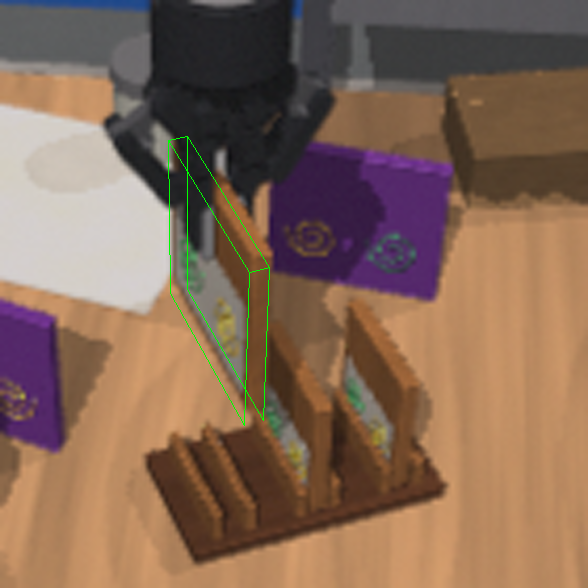

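Request:
{"api": "send_rows", "payload": {
  "targets": [0.01,0,0.013,0.05,1,0.025,0,0.032,0.12,1,0.043,0,0.055,0.21,1,0.062,0,0.079,0.31,1,0.081,0,0.103,0.41,1,0.1,0,0.127,0.51,1,0.118,0,0.15,0.6,1,0.132,0,0.168,0.67,1,0.14,0,0.179,0.71,1,0.143,0,0.182,0.722,1]
}}

```text
time_s: 14.28
tool_pos: [581.6, -21.8, 214.4]
eef_rot: [[0.965, -0.003, 0.263], [-0.263, 0.001, 0.965], [-0.003, -1.0, 0.001]]
ft_force: [0.2, 0.4, -0.4]
width: 11.3
```

Run:
```python
from h import *
c,st,im=shot("wrist","pics/w13.png"); print(st["time_s"],st["tool_pos"],st["ft_force"],st["width"],st["eef_rot"].round(4))
from rig import telemetry
st=telemetry.get_state()
R=st["eef_rot"]; d=np.array([583,-24.3,121.5])-st["tool_pos"]; print(st["tool_pos"],R.T@d, np.arctan2(R[1,0],R[0,0]))
```

```text
14.2833 [581.57005128 -21.7766946  214.40918006] [ 0.15198166  0.41489109 -0.44018189] 11.283573445243052 [[ 9.648e-01 -3.200e-03  2.629e-01]
 [-2.629e-01  1.400e-03  9.648e-01]
 [-3.500e-03 -1.000e+00  5.000e-04]]
[581.82759938 -22.43965517 214.63502804] [ 1.88504441 93.12960856 -1.51376069] -0.2654123587845689
```

View pics/w13.png

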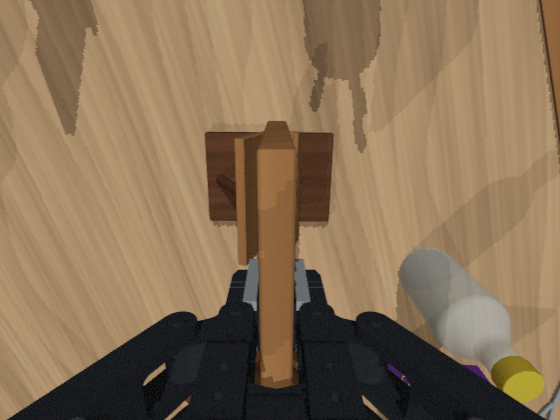

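Request:
{"api": "send_rows", "payload": {
  "targets": [0.001,0.005,-0.0015,0,1,0.001,0.018,-0.0015,0,1,0.001,0.033,-0.0015,0,1,0.001,0.048,-0.0015,0,1,0.001,0.06,-0.0015,0,1,0.001,0.07,-0.0015,0,1,0.001,0.078,-0.0015,0,1,0.001,0.084,-0.0015,0,1,0.001,0.087,-0.0015,0,1,0.001,0.087,-0.0015,0,1]
}}

```text
time_s: 15.17
tool_pos: [582.8, -26.2, 128.7]
eef_rot: [[0.965, -0.001, 0.264], [-0.264, 0.0, 0.965], [-0.001, -1.0, -0.0]]
ft_force: [0.3, -0.0, -1.0]
width: 11.5
```

Run:
```python
from h import *
c,st,im=shot("wrist","pics/w14.png"); print(st["time_s"],st["tool_pos"],st["ft_force"],st["width"])
c,st,im=shot("side","pics/s14.png"); print(st["tool_pos"])
crop(im,220,170,330,280,5.3,"pics/s14c.png")
z=cv2.imread("pics/s14c.png"); draw(z,c,easel(582.6,-23.8,-.267,50,105,60),220,170,5.3,ES); cv2.imwrite("pics/s14d.png",z)
```

```text
15.1667 [582.80383078 -26.19915867 128.66417746] [ 0.34358161 -0.01462737 -1.00063258] 11.516618880414038
[583.16285478 -26.21244947 129.33065523]
```

View pics/s14d.png

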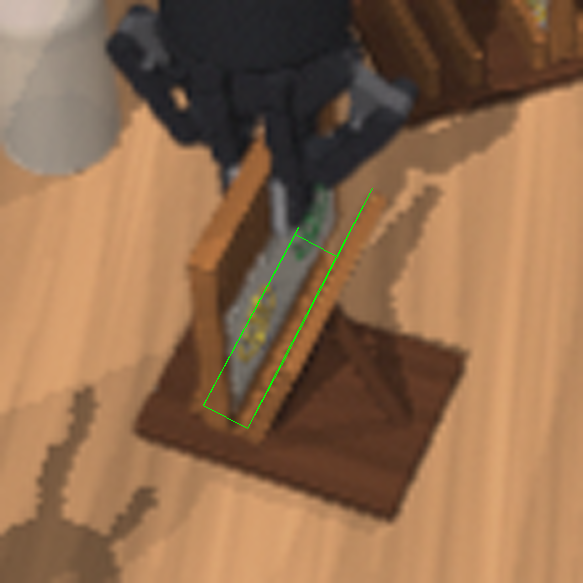

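View pics/w14.png

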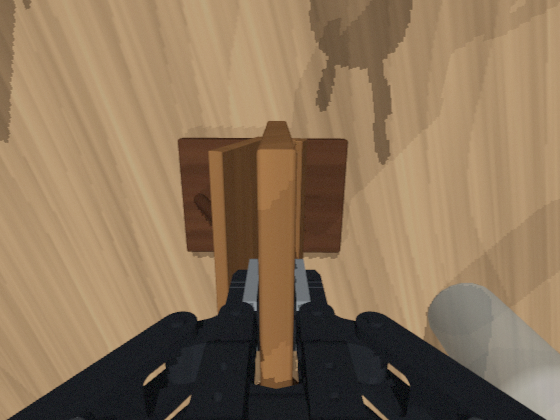

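Request:
{"api": "send_rows", "payload": {
  "targets": [0,0.001,0.0015,0,1,0,0.002,0.0015,0,1,0,0.003,0.0015,0,1,0,0.004,0.0015,0,1,0,0.005,0.0015,0,1,0,0.006,0.0015,0,1,0,0.006,0.0015,0,1,0,0.006,0.0015,0,1,0,0.006,0.0015,0,1,0,0.006,0.0015,0,1]
}}

```text
time_s: 16.1
tool_pos: [583.4, -24.7, 123.3]
eef_rot: [[0.965, -0.0, 0.264], [-0.264, -0.0, 0.965], [-0.0, -1.0, -0.0]]
ft_force: [-0.8, 0.1, -1.0]
width: 11.4
```

Run:
```python
from h import *
c,st,im=shot("wrist","pics/w15.png"); print(st["time_s"],st["tool_pos"],st["ft_force"],st["width"])
c,st,im=shot("side","pics/s15.png"); print(st["tool_pos"],st["ft_force"])
crop(im,220,170,330,280,5.3,"pics/s15c.png")
```

```text
16.1 [583.44156266 -24.71688355 123.27908078] [-0.78404772  0.05308719 -0.96739137] 11.352926246984415
[583.43101543 -24.71750851 123.29168838] [ 1.08762579  0.1264829  -1.20974492]
```

View pics/s15c.png

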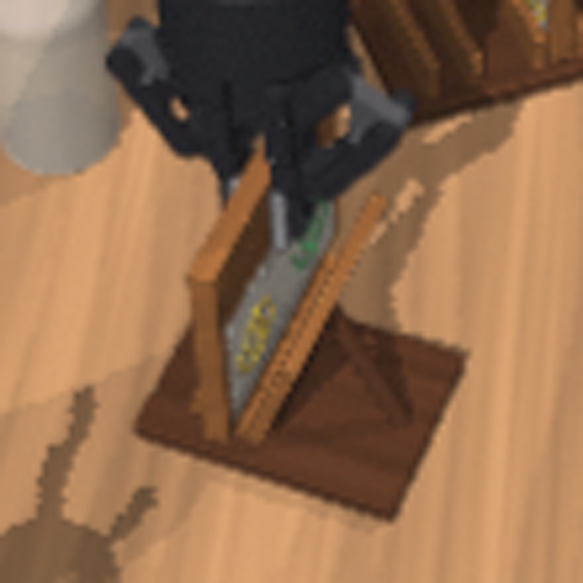

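Request:
{"api": "send_rows", "payload": {
  "targets": [0,0.0005,0,0,1,0,0.001,0,0,1,0,0.0015,0,0,1,0,0.002,0,0,1,0,0.002,0,0,1,0,0.002,0,0,1,0,0.002,0,0,1,0,0.002,0,0,1,0,0.002,0,0,1,0,0.002,0,0,1]
}}

```text
time_s: 17.03
tool_pos: [583.8, -24.7, 122.9]
eef_rot: [[0.965, 0.001, 0.264], [-0.264, -0.0, 0.965], [0.001, -1.0, -0.0]]
ft_force: [-3.6, 0.4, 10.1]
width: 11.5
```

Request:
{"api": "send_rows", "payload": {
  "targets": [0,-0.001,0,0,1,0,-0.001,0,0,0.7,0,-0.001,0,0,0.55,-0.001,-0.001,0,0,0.4,-0.002,-0.001,0,0,0.25,-0.003,-0.001,0,0,0.1,-0.004,-0.001,0,0,-0.05,-0.005,-0.001,0,0,-0.2,-0.006,-0.001,0,0,-0.35,-0.007,-0.001,0,0,-0.5]
}}

```text
time_s: 17.87
tool_pos: [576.6, -22.8, 122.3]
eef_rot: [[0.965, -0.0, 0.264], [-0.264, 0.0, 0.965], [-0.0, -1.0, -0.0]]
ft_force: [0.6, 0.1, -0.7]
width: 63.8
```

Run:
```python
from h import *
c,st,im=shot("side","pics/s16.png"); print(st["time_s"],st["tool_pos"],st["ft_force"],st["width"])
crop(im,220,170,330,280,5.3,"pics/s16c.png")
```

```text
17.8667 [576.57298162 -22.80228761 122.28563391] [ 0.62930559  0.14892056 -0.69061747] 63.76940288057498
```

View pics/s16c.png

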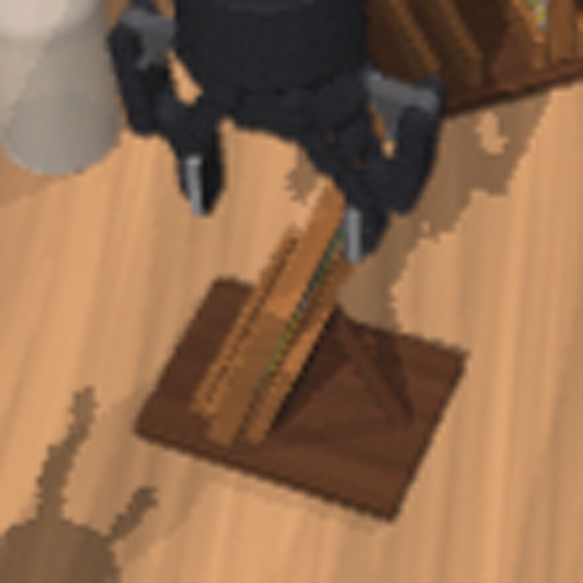

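Request:
{"api": "send_rows", "payload": {
  "targets": [-0.001,0,0,0,-0.65,-0.002,0,0,0,-0.8,-0.003,0,0,0,-1,-0.004,0,0,0,-1,-0.005,0,0,0,-1,-0.005,0,0,0,-1,-0.005,0,0,0,-1,-0.005,0,0,0,-1,-0.005,0,0,0,-1,-0.005,0,0,0,-1]
}}

```text
time_s: 18.75
tool_pos: [571.9, -21.6, 122.3]
eef_rot: [[0.965, 0.0, 0.264], [-0.264, 0.0, 0.965], [0.0, -1.0, 0.0]]
ft_force: [0.7, -0.0, 0.6]
width: 85.1
```

Run:
```python
from h import *
c,st,im=shot("wrist","pics/w17.png"); 
c,st,im=shot("side","pics/s17.png"); print(st["time_s"],st["tool_pos"],st["ft_force"],st["width"])
crop(im,220,170,330,280,5.3,"pics/s17c.png")
```

```text
18.8 [571.87237063 -21.52762611 122.26654097] [-0.31100069 -0.06011185  0.33375249] 85.52127323811041
```

View pics/s17c.png

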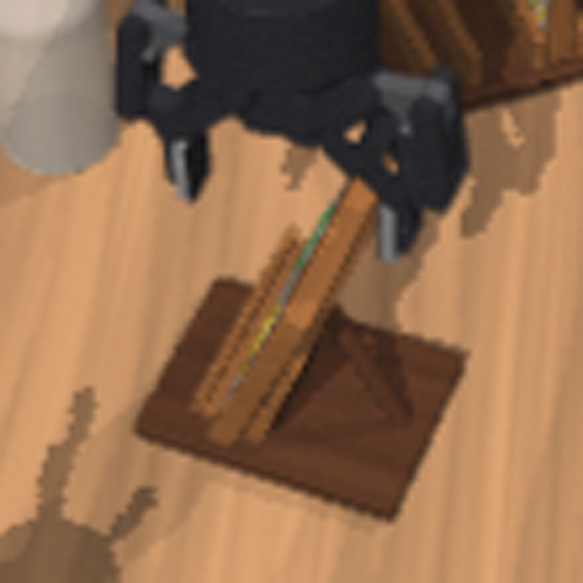

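View pics/w17.png

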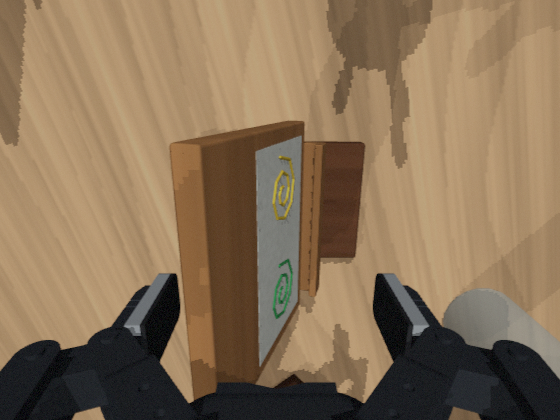

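Request:
{"api": "send_rows", "payload": {
  "targets": [0,-0.004,0,0,-1,0,-0.012,0,0,-1,0,-0.025,0,0,-1,0,-0.045,0,0,-1,0,-0.07,0,0,-1,0,-0.095,0,0,-1,0,-0.115,0,0,-1,0,-0.125,0,0,-1,0,-0.13,0,0,-1,0,-0.13,0,0,-1]
}}

```text
time_s: 19.68
tool_pos: [572.3, -21.6, 253.4]
eef_rot: [[0.965, 0.002, 0.264], [-0.264, -0.0, 0.965], [0.002, -1.0, 0.0]]
ft_force: [0.2, -0.7, -0.7]
width: 85.4
```

Run:
```python
from h import *
c,st,im=shot("wrist","pics/w18.png"); print(st["time_s"],st["tool_pos"],st["ft_force"],st["width"])
c,st,im=shot("side","pics/s18.png"); c,st,im=shot("top","pics/t18.png")
crop("pics/w18.png",180,120,360,310,3.1,"pics/w18c.png")
```

```text
19.6833 [572.32670712 -21.6223492  253.44352126] [ 0.16564439 -0.74412006 -0.67329173] 85.37107362181104
```

View pics/w18c.png

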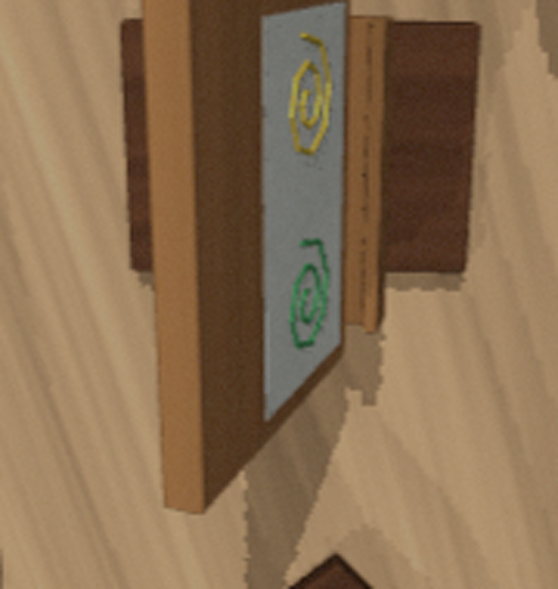

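View pics/s18.png

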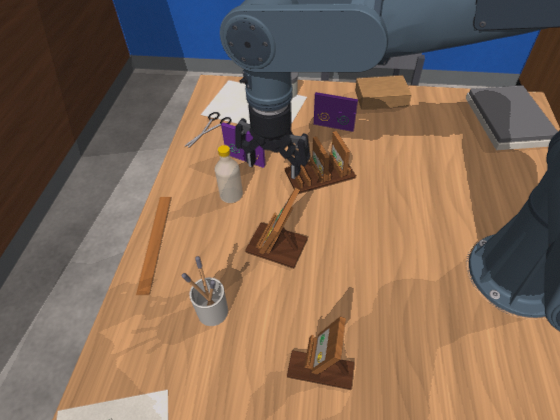

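Run:
```python
from h import *
crop("pics/w18.png",210,70,350,190,4.5,"pics/w18u.png")
```

```text
(no output)
```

View pics/w18u.png

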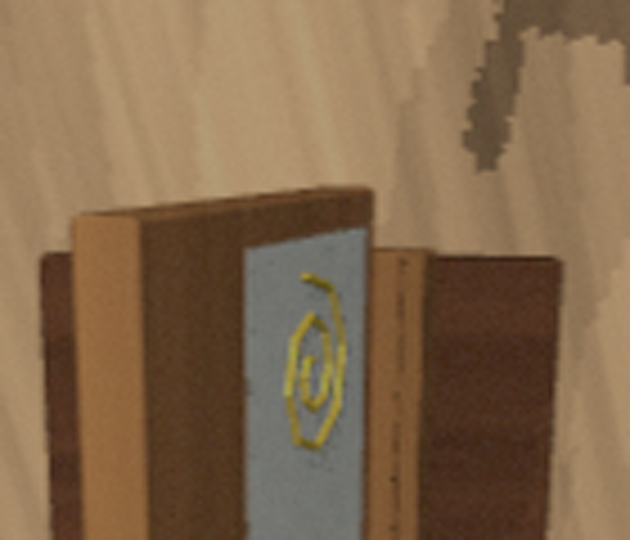

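Run:
```python
from h import *
import pickle
w=pickle.load(open("pics/w18.png.cam","rb"))
A=lambda p:np.array([(p[0]+.5)/3.1-.5+180,(p[1]+.5)/3.1-.5+120])
B=lambda p:np.array([(p[0]+.5)/4.5-.5+210,(p[1]+.5)/4.5-.5+70])
o=[(w,1,A((165,510)),1),(w,3,A((204,514)),1),(w,7,A((342,352)),1),(w,0,B((73,215)),1),(w,2,B((140,222)),1),(w,6,B((373,189)),1)]
p,f=fit(o,lambda x,y,a,z,l:board(x,y,a,z,l,130,115),[583,-24,-.267,50,.35]); print("large",p.round(3),f.round(1))
pe=[582.6,-23.8,-.267]; c,s=np.cos(pe[2]),np.sin(pe[2]); d=p[:2]-pe[:2]; print("in easel",d@[c,s],d@[-s,c],p[3]-50)
p,f=fit(o,lambda x,y,a,l:board(x,y,a,49.5,l,130,115),[583,-24,-.267,.35]); d=p[:2]-pe[:2]; print("z fixed",p.round(3),f.round(1),d@[c,s],d@[-s,c])
# easel lip front: lip inner top right corners
mod=lambda x,y,a:easel(x,y,a,50,105,60)
z=cv2.imread("pics/w18c.png"); draw(z,w,mod(*pe),180,120,3.1,ES); cv2.imwrite("pics/w18e.png",z)
# small from w9
w=pickle.load(open("pics/w9.png.cam","rb"))
A=lambda p:np.array([(p[0]+.5)/3.7-.5+195,(p[1]+.5)/3.7-.5+130])
o=[(w,1,A((95,284)),1),(w,0,A((518,284)),1),(w,3,A((97,350)),1),(w,2,A((519,349)),1)]
p,f=fit(o,lambda x,y,a,l:board(x,y,a,84.5,l),[453,275,-.08,.33]); print("small",p.round(3),f.round(1))
pe=[453.7,275.5,-.077]; c,s=np.cos(pe[2]),np.sin(pe[2]); d=p[:2]-pe[:2]; print("in easel",d@[c,s],d@[-s,c])
# shift of others
crop("pics/t18.png",120,110,470,300,2.2,"pics/t18c.png")
```

```text
large [ 5.82707e+02 -2.37710e+01 -2.71000e-01  4.77490e+01  3.53000e-01] [-0.4 -0.9  0.4  0.5  0.1  0.7 -0.4  0.6  0.4 -0.5 -0.2 -0.2]
in easel 0.09609434921668729 0.05589456530740001 -2.251449674391978
z fixed [ 5.82906e+02 -2.34080e+01 -2.71000e-01  3.53000e-01] [-0.5 -0.2  0.4  1.3  0.3  0.9 -0.5  0.1  0.4 -1.   0.  -0.5] 0.19198983996275434 0.45886547152533746
small [ 4.60360e+02  2.75934e+02 -7.80000e-02  4.20000e-01] [ 0.4 -0.2 -0.1 -0.3 -0.4  0.2  0.   0.3]
in easel 6.607255166311989 0.944756470066412
```

View pics/w18e.png

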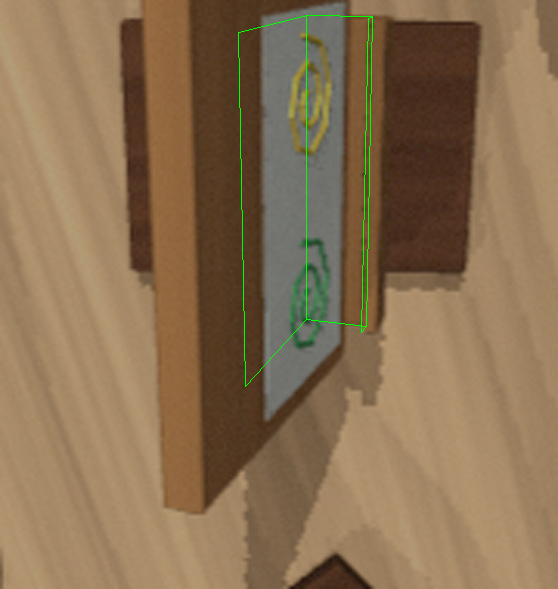

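View pics/t18c.png

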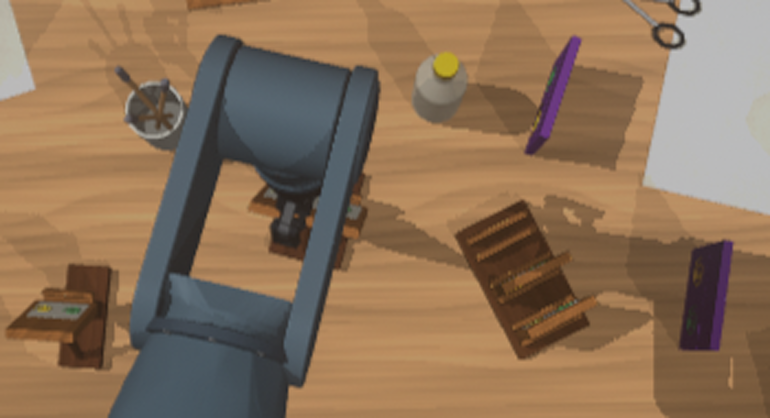

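Request:
{"api": "send_rows", "payload": {
  "targets": [-0.005,-0.015,0.01,0,-1,-0.02,-0.03,0.03,-0.02,-1,-0.04,-0.037,0.06,-0.04,-1,-0.06,-0.037,0.09,-0.07,-1,-0.08,-0.037,0.12,-0.1,-1,-0.1,-0.037,0.15,-0.13,-1,-0.12,-0.037,0.18,-0.16,-1,-0.14,-0.037,0.21,-0.19,-1,-0.16,-0.037,0.24,-0.19,-1,-0.17,-0.037,0.256,-0.19,-1]
}}

```text
time_s: 20.67
tool_pos: [473.1, 273.3, 287.7]
eef_rot: [[0.997, -0.003, 0.074], [-0.074, 0.0, 0.997], [-0.003, -1.0, 0.0]]
ft_force: [0.9, -0.2, 0.3]
width: 85.5
```

Run:
```python
from h import *
c,st,im=shot("wrist","pics/w19.png"); print(st["time_s"],st["tool_pos"],st["ft_force"],st["width"])
c,st,im=shot("top","pics/t19.png")
crop("pics/w19.png",180,120,400,310,3.1,"pics/w19c.png")
crop("pics/t19.png",120,110,470,300,2.2,"pics/t19c.png")
a=cv2.imread("pics/top0.png");b=cv2.imread("pics/t19.png")
d=cv2.absdiff(a,b).max(2)
for n,(x0,y0,x1,y1) in dict(pot=(175,140,208,180),bottle=(308,132,332,166),dry=(340,225,395,270)).items():
    A=cv2.cvtColor(a,7)[y0:y1,x0:x1].astype(np.float32);B=cv2.cvtColor(b,7)[y0:y1,x0:x1].astype(np.float32)
    print(n,cv2.phaseCorrelate(A,B), d[y0:y1,x0:x1].mean())
```

```text
20.6667 [473.09716373 273.27348685 287.71349463] [ 0.90852288 -0.19375111  0.33317443] 85.5218191971907
pot ((0.011376118778905209, 0.02056966477016431), 0.9993046558565564) 9.278030303030302
bottle ((0.002286617969481597, 0.05163964886473238), 0.9942528837256961) 10.316176470588236
dry ((0.01665710950801369, 0.4684357998112567), 0.8775824536217584) 11.698181818181817
```

View pics/w19.png

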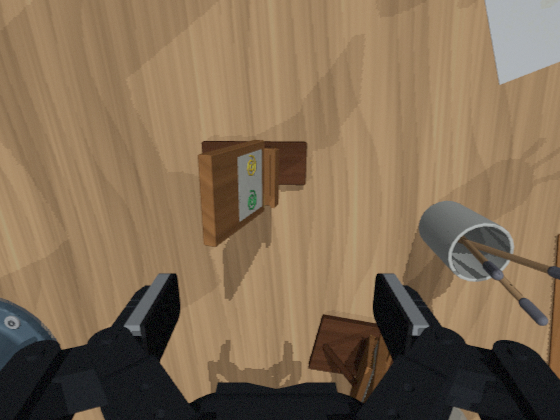

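View pics/t19c.png

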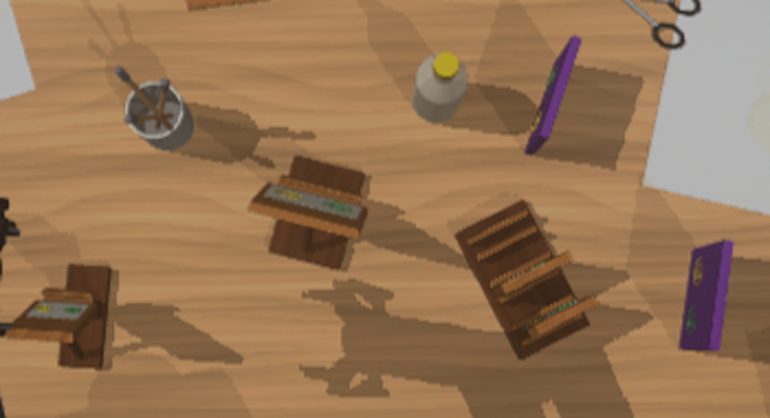

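View pics/w19c.png

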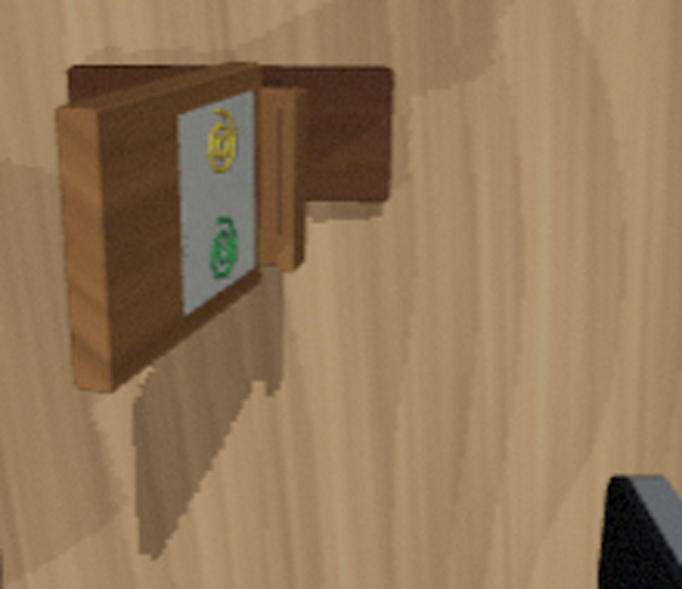

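Run:
```python
from h import *
import pickle
w=pickle.load(open("pics/w19.png.cam","rb"))
A=lambda p:np.array([(p[0]+.5)/3.1-.5+180,(p[1]+.5)/3.1-.5+120])
o=[(w,1,A((75,388)),1),(w,3,A((110,391)),1),(w,7,A((258,281)),1),(w,0,A((57,107)),1),(w,2,A((98,110)),1),(w,6,A((260,66)),1)]
pe=[453.7,275.5,-.077]; c,s=np.cos(pe[2]),np.sin(pe[2])
p,f=fit(o,lambda x,y,a,z,l:board(x,y,a,z,l),[455,275,-.08,85,.35]); d=p[:2]-pe[:2];print("small",p.round(3),f.round(1),d@[c,s],d@[-s,c])
p,f=fit(o,lambda x,y,a,l:board(x,y,a,84.5,l),[455,275,-.08,.35]); d=p[:2]-pe[:2]; print("z fixed",p.round(3),f.round(1),d@[c,s],d@[-s,c])
```

```text
small [ 4.53327e+02  2.74448e+02 -9.00000e-02  7.94540e+01  3.61000e-01] [-0.7 -0.8  0.5  0.6  0.2  0.1 -0.1  0.1  0.3  0.3 -0.2 -0.4] -0.2909313890807973 -1.0778358323028003
z fixed [ 4.53825e+02  2.75779e+02 -9.20000e-02  3.54000e-01] [-1.1  0.3  0.5  1.7  0.3  0.4 -0.3 -0.6  0.5 -0.4  0.1 -1.2] 0.10284162491493413 0.2873212844279118
```

Both plaques sit within about 1 mm of their seats and lean about 0.35 rad. The arm is clear of everything, so I'm handing in.

Run:
```python
from rig import workorder, telemetry
print(workorder.job_done()); print(telemetry.get_state()["time_s"])
```

```text
the job is handed in; nothing more can be done
None
the job is handed in; nothing more can be done
```

Both plaques are on their own easels, and I handed the job in at about 20.8 s of the 58 s allowed. The system gave no verdict, so what follows rests on my own camera checks.

**What I did:** I gripped the small plaque by its side edges and carried it to the small easel at the lean it already had. I then gripped the large plaque by its thickness, lifted it from its rack slot and set it upright on the large easel's ledge. As I opened the jaws it settled back against the back-rest.

| Last check (wrist camera) | Large plaque | Small plaque |
|---|---|---|
| Foot from seat, front to back | 0.1 to 0.2 mm | -0.3 to 0.1 mm |
| Foot from seat, along the ledge | 0.1 to 0.5 mm | -1.1 to 0.3 mm |
| Lean | 0.35 rad | 0.35 to 0.36 rad |
| Off square | under 0.01 rad | about 0.015 rad |

- **Other things:** in the before-and-after top pictures the pot and bottle shifted by under 0.1 pixel, and the drying plaques by about 0.5 pixel (about 1 mm). The gripper was well clear of everything.
- **Checks that disagreed:**
  - An earlier fit of the small plaque from its top edge alone gave a 6.6 mm foot offset and a 0.42 rad lean. The later view, which also showed its foot, did not bear this out.
  - With height left free, the last fit put the small plaque's foot about 5.5 mm below the seat and the large plaque's about 2 mm below. The limit is 7 mm. I put this down to weak depth from that angle, because both plaques are resting on their ledges.

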